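Set the drilling-jig stop with its backlash taken up, then seat the block

ROBOT

A 6-joint arm with a two-finger parallel gripper is mounted at the origin on a cart in front of the work surface, level with it; the furniture and walls round the work are solid. World frame = base frame: x ahead of the robot, y to its left, z up, the work surface at z = 0. Lengths are in m, angles in rad, forces in N, time in s.
With the tool pointing down it reaches from about 0.35 to 0.775 m from the base axis. Payload 7.3 kg.
Tool frame: the origin (TCP) lies at the very end of the fingers, on their centre line; the grasp point (between the pads) lies 19 mm behind it; z points along the fingers, y is the direction in which the jaws open and shut (so a half turn about z gives the same grasp; the last joint's range is limited). The gripper opens to 92 mm and grips with 3 to 60 N. Pads are 19 mm wide; open, the fingers measure 130 mm over their backs; the gripper's body (75 mm by 190 mm) begins 47 mm behind the grasp point.
Start: joints at [1.195, 0.342, 1.524, -0, 1.275, -0.146], TCP at [0.12, 0.511, 0.197] pointing down, gripper open.
Joint ranges: [-2.53, 2.53], [-0.77, 2.02], [0.04, 2.7], [-1, 4.14], [0.28, 2.66], [-3.11, 3.11]. Speed limits (rad/s): [2.57, 2.57, 3.14, 3.14, 3.14, 3.14].

INTERFACE

Orientations are given as [roll, pitch, yaw] about the fixed x, y, z axes, in that order (R = Rz(yaw) Ry(pitch) Rx(roll)).
In Python, from cell import robot gives the robot as it stands.
- The arm moves only by the shell command python3 -m pendant 'ROWS' [OPENING] [FORCE]. ROWS is JSON, a list of rows, each a list of 2 entries, a list of its own where there are three numbers: the shift along the tool's x, y, z in mm, then the turn about the tool's z in degrees. In form: [[[x, y, z], turn], ...]. A call has 1 to 10 rows; each row is the pose to reach, as a shift and turn from the pose measured when the call began, along the tool's axes at that moment; what a row does not reach only later rows make up. A row lasts 1/12 s, in which the tool goes at most 41.7 mm and 7.16 degrees, less where a joint would pass 70% of its speed; a pose out of reach is approached as far as the arm can. A call with a gripper value outside its range is refused whole. OPENING is the opening, from 0 (shut) to 1 (fully open), set as the call begins (- or left out, the last holds). The fingers move at their own pace and stop on an object; FORCE is the grip in N (left out, the last holds). Time passes only in rows, so rows that repeat a pose let the fingers close. It gives the time, the measured TCP pose, the force and the opening at its end, in the units of the state.
- robot.observe(): the state, without advancing time (a new reading comes with each control period).
- robot.read_camera(name): name is "scene" or "top" or "wrist"; returns the picture (384x512x3 uint8, red, green, blue); there is no depth.
- robot.calibration(name): a dict with "vfov" (degrees; the focal length in pixels is half the picture's height over the tangent of half this angle, whatever the lens; pixels are square), "cx", "cy" (the principal point, pixels), "k1" (the pictures are not rectified: a ray, as slopes to the right and down, at radius r is drawn at 1 + k1 r^2 times it, then the intrinsics apply), "rvec" (rotation vector, rad) and "tvec" (3), from world to camera coordinates, as OpenCV has them. Camera axes: x right, y down, z forward; pixel columns grow to the right and rows downward; lengths in m; the calibration is good to about 2 mm. A picture is of the moment at which its call begins: read the wrist's pose just before it. calibration takes no time and is no camera call; for the wrist camera it gives the pose at the moment of the call.
- robot.hand_in(): hands the job in, once; it reports no verdict.
Trained networks look in the newest picture that a camera, given by its name, has taken for a name from the list of things; names that differ only in an ending like _2 or _b are one class to them, and where a whole thing is asked for, a point or a joint stands for the part that bears it (a point fixed in the world has none). Each returns a list of dicts, best first, with "p" (0 to 1); they miss things now and then, are a little off and sometimes report something else, mostly with a low value. They report only what shows in the picture. A call takes as long as a camera call. They do not tell look-alikes from the thing itself.
- robot.find_in(camera, query): "xy" ([column, row] as shares, 0 to 1, of the picture: columns of its width, rows of its height, amid what is visible of it).
The state is a dict: "time": time; "qpos": joint angles; "qvel": joint speeds; "joint_efforts": joint torques, N m; "tool_pos": TCP position; "tool_rot": TCP orientation; "contact_force": force on the tool from outside, world axes, zero at the start; "torque": the same for the moment, N m; "opening": finger opening in m.
Only numpy, scipy, OpenCV 4.12 (cv2) and the standard library are available. Lean on these libraries where they do the work, as an engineer would, in place of code of your own. Each camera call takes 0.05 s, during which the arm holds its last target.

TASK

Set the end stop of the drilling jig and load the block: the rack drive is worn, so turn the handwheel anticlockwise until its red mark is a good eighth of a turn past the white index, then bring it back clockwise and stop on the index, without going past it. Then lay the wooden block flat on the jig's bed, against the fence, and press it home lengthwise against the stop with about 10 N - firmly, but never with 20 N, which drives the stop back. Leave it there, with the wheel still on its mark and the screwdriver and jar of screws undisturbed.

Things in the scene. Friction and masses are not known exactly. Their poses are not given: they have to be found in the camera images.
- jig: Grey drilling jig, bolted down, 392 mm long (y) and 104 mm wide (x). Origin: middle of the base's underside, on the bench top; z up, y along the jig towards the handwheel end, x towards the fence (away from the robot). The housing at the +y end is 68 mm high; only the handwheel, its hub and its crank are higher.
- bed (a point): Point on the bed's top, 20 mm above the bench, at x = 0, y = -80 mm of the jig, with the jig's axes. The steel bed for the block is 74 mm wide and runs 112 mm to -y and 84 mm to +y of this point. The block's long side goes on the fence, so its centre belongs at this point's x.
- fence (a point): Top front edge of the dark steel fence, at x = 27.5 mm, y = -80 mm of the jig, with its axes. The fence's work face looks to -x and stands only 10 mm above the bed (30 mm above the bench); 12 mm thick. Fingers holding the block must stay above it: grip the block's upper half. From 64 to 90 mm to +y of this point the 56 mm high bush block stands in the fence's line.
- red_mark (a point): The red mark on the handwheel's rim, 48 mm from the axis, 90 mm above the bench, turning with the wheel. Clockwise (from above) feeds the stop towards the work, 6 mm per rad. After each reversal the first 0.4 rad (23 degrees) are lost motion: the wheel turns, the stop stays. Friction 0.015 N m in the lost motion, about 0.13 N m when driving the stop; the wheel stays where it is left.
- index (a point): Where the red mark must stand: the rim's point at the white index with a black line, 48 mm from the wheel's axis on the jig's -x side, 90 mm above the bench, with the jig's axes. The wheel's angle is 0 here and counts clockwise from above, so the mark is 48 mm x sin(angle) to +y of this point. At the start the angle is 0.8 to 2.0 rad; it can turn from -2.6 to 2.4 rad.
- wheel_axis (a point): Centre of the handwheel's graduated upper face (dark disc 100 mm in diameter, light ring with lines every 10 degrees), 90 mm above the bench, at x = 0, y = 135 mm of the jig, with the jig's axes. The wheel turns about this point's upright z. The hub ends 8 mm above it: keep fingertips higher.
- crank_grip (a point): Middle of the crank handle: an upright, freely spinning black sleeve, 17 mm in diameter, 38 mm tall (94.5 to 132.5 mm above the bench), 38 mm from the wheel's axis; this point is 114.5 mm above the bench. In the jig's axes it lies at the angle 120 degrees minus the wheel's angle, counted anticlockwise from the jig's x about the wheel's axis.
- stop_slide (a joint): Place of the end stop's carriage in m, growing towards the work (jig's -y). It is 0.006 x the wheel's angle when the wheel was last driving clockwise, up to 2.4 mm more after turning anticlockwise; 0 is the true place for the mark. The carriage drags with 12 N; pushed from the work side with more than about 20 N it turns the wheel back.
- stop_tip (a point): Mean place of the stop button's face (head of a steel set screw, 13 mm in diameter, facing the jig's -y) on the carriage, 20 mm above the bed; x = 0, y = 17 mm minus stop_slide in the jig's frame, with its axes. The screw is locked where its last user left it, so the real face is up to 3.2 mm to either side of this point along y: feel for it. The block's centre ends 57.5 mm to -y of the face.
- block_center (a point): Centre of the loose softwood block, 115 mm long (its x), 55 mm wide (its y), 40 mm high, about 0.16 kg. It starts flat on the bench at the robot's right. In place it lies flat on the bed, its length along the jig, a long side on the fence, either end on the stop button.
- screwdriver: Black-handled screwdriver, 192 mm, lying on the bench at the left between the jig and the vice; origin at its middle. Leave alone.
- jar: Jar of screws with a grey lid, 70 mm in diameter and 95 mm tall, standing on the bench at the right, behind the block; origin at its underside's centre. Leave alone.
There are look-alikes about, which are no part of the job. There is more than one size of the part that bears block_center; the job needs the larger.

How it is judged:
On the way, in this order (a step that is already met when the one before it is completed fails the run):
1. the wheel is turned back past its mark by more than the lost motion (y of red_mark in the frame of index below -0.0187 m).
2. the wheel is back on its mark with the backlash taken up, so that the stop is in its true place (horizontal distance between red_mark and index below 0.0062 m and value of joint stop_slide between -0.0009 and 0.0009 m), for 0.3 s.
3. the block is pressed against the stop with 6 N or more (contact force between block and stop_slide above 6 N), for 0.2 s.
At the end, for the whole second after the job is handed in: Red mark within 6 mm of the index, stop within 0.9 mm of its true place; block flat on the bed, its centre 57.5 mm (within 4 mm, for the button's range) from the button's mean place, its side within 2.5 mm of the fence and parallel within 3 degrees, released and at rest (all of step 2 and y of block_center in the frame of stop_tip between -0.0615 and -0.0535 m and x of block_center in the frame of stop_tip between -0.0025 and 0.0015 m and z of block_center in the frame of stop_tip between -0.003 and 0.003 m and angle between the x axis of block_center and the y axis of jig, either way round below 0.05 rad and linear speed of block below 0.01 m/s); the robot touches nothing.
It fails at once if the block is pressed against the stop with more than 20 N (contact force between block and stop_slide above 20 N).
It fails at once if the jar is disturbed (distance of jar from where it was at the start of the episode above 0.02 m).
It fails at once if the screwdriver is disturbed (distance of screwdriver from where it was at the start of the episode above 0.02 m).
It also fails if it takes over 69 s, if anything falls off the work surface, if the arm or the gripper's body presses on something with over 40 N, if the wrist force passes 120 N, or if a joint passes its speed limit or range.

## Working session

There is one attempt and no reset: what is moved stays moved. The work goes in short steps, Python scripts to look and compute and a shell command to move; the robot and the scene stay as the last step left them, time stands still between calls to the robot, and variables do not carry over. Pictures are saved under pics/ and viewed, and the job is handed in when it is done.

```bash
ls; mkdir -p pics
cat > h.py <<'E'
import numpy as np, cv2
from cell import robot
def cal(n):
    c=robot.calibration(n); f=192/np.tan(np.radians(c['vfov'])/2)
    R=cv2.Rodrigues(np.array(c['rvec'],float))[0]; return c,f,R,np.array(c['tvec'],float)
def proj(n,P,C=None):
    c,f,R,t=C or cal(n); P=np.atleast_2d(P); p=P@R.T+t; s=p[:,:2]/p[:,2:]; r2=(s**2).sum(1,keepdims=True)
    return s*(1+c['k1']*r2)*f+[c['cx'],c['cy']]
def ray(n,uv,C=None):
    c,f,R,t=C or cal(n); d=(np.array(uv,float)-[c['cx'],c['cy']])/f; s=d.copy()
    for _ in range(30): s=d/(1+c['k1']*(s@s))
    v=R.T@np.append(s,1); return -R.T@t, v
def atz(n,uv,z,C=None):
    o,v=ray(n,uv,C); return o+v*(z-o[2])/v[2]
def save(n,name,crop=None,k=1):
    im=robot.read_camera(n); cv2.imwrite('pics/%s_raw.png'%name,im[:,:,::-1]); 
    if crop: im=im[crop[1]:crop[3],crop[0]:crop[2]]
    im=cv2.resize(im,None,fx=k,fy=k,interpolation=cv2.INTER_CUBIC)
    cv2.imwrite('pics/%s.png'%name,im[:,:,::-1]);
E
python3 - <<'E'
from h import *
s=robot.observe();print(s)
for n in('scene','top','wrist'): save(n,n+'0',k=1.5); print(n,robot.calibration(n))
for n in('scene','top'):
  for q in('jig','bed','fence','red_mark','index','wheel_axis','crank_grip','stop_tip','block_center','screwdriver','jar'):
    print(n,q,[(round(d['p'],2),(np.array(d['xy'])*[512,384]).round(1).tolist()) for d in robot.find_in(n,q)][:4])
E
```

```text
pics
{'time': 0.0, 'qpos': array([ 1.19499334e+00,  3.42671027e-01,  1.52499272e+00, -1.55150002e-05,
        1.27541886e+00, -1.45960977e-01]), 'qvel': array([ 0.0006636 , -0.00124988,  0.000251  ,  0.00185335,  0.00047572,
       -0.00037046]), 'joint_efforts': array([ 2.36721098e-04, -4.31238914e+01, -2.44219226e+01,  7.18901306e-02,
        5.56211499e-02, -1.09521932e-04]), 'tool_pos': array([0.11940504, 0.51078195, 0.19648031]), 'tool_rot': array([-3.14011638e+00, -2.02025607e-04,  2.91175503e+00]), 'contact_force': array([0.37977346, 0.13783519, 0.484251  ]), 'torque': array([-0.00401513,  0.02889481, -0.06015505]), 'opening': 0.09174529142463476}
scene {'vfov': 56.45997524862605, 'cx': 249.69391169761346, 'cy': 197.57022186133673, 'k1': 0.02876931059222269, 'rvec': array([ 2.38114475, -0.56997582,  0.20392034]), 'tvec': array([-0.44888657,  0.24573346,  1.08376459])}
top {'vfov': 55.972519110617306, 'cx': 256.4133653219603, 'cy': 192.00689993040868, 'k1': -0.05707623815792641, 'rvec': array([ 2.11640706, -2.17722792,  0.18377292]), 'tvec': array([-2.65967190e-04,  5.31744997e
[... 453 characters left out ...]
)]
scene wheel_axis [(0.81, [242.9, 197.9])]
scene crank_grip [(0.53, [225.5, 147.3])]
scene stop_tip [(0.5, [242.6, 184.6]), (0.36, [245.8, 197.1])]
scene block_center [(0.95, [282.1, 319.4])]
scene screwdriver [(0.59, [195.1, 165.3])]
scene jar [(0.68, [339.3, 280.8])]
top jig [(0.8, [221.0, 192.0])]
top bed [(0.74, [225.6, 193.1])]
top fence [(0.85, [221.7, 196.1])]
top red_mark [(0.8, [177.4, 193.2])]
top index [(0.59, [221.8, 194.3])]
top wheel_axis [(0.69, [223.7, 193.9])]
top crank_grip [(0.62, [158.7, 190.3])]
top stop_tip [(0.8, [209.7, 193.3])]
top block_center [(0.75, [371.4, 224.4]), (0.59, [320.1, 210.7])]
top screwdriver [(0.84, [142.8, 229.4])]
top jar [(0.94, [370.1, 160.1])]
```

View pics/top0.png

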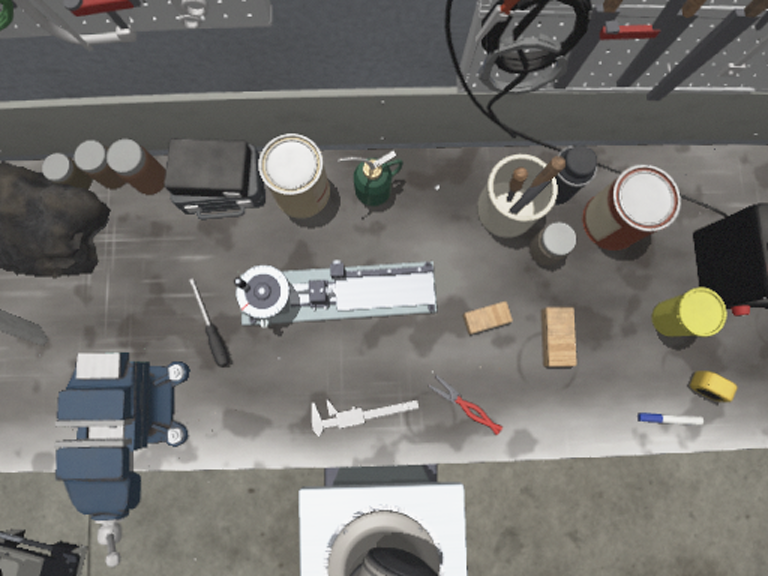

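View pics/scene0.png

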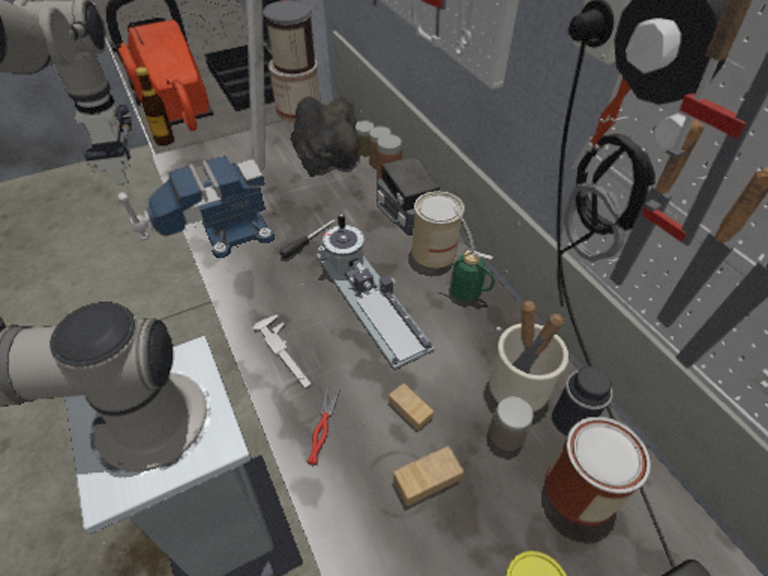

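Run:
```python
import cv2
a=cv2.imread('pics/top0_raw.png')
c=cv2.resize(a[120:260,110:310],None,fx=4,fy=4,interpolation=cv2.INTER_CUBIC);cv2.imwrite('pics/top0c.png',c)
```

```text
(no output)
```

View pics/top0c.png

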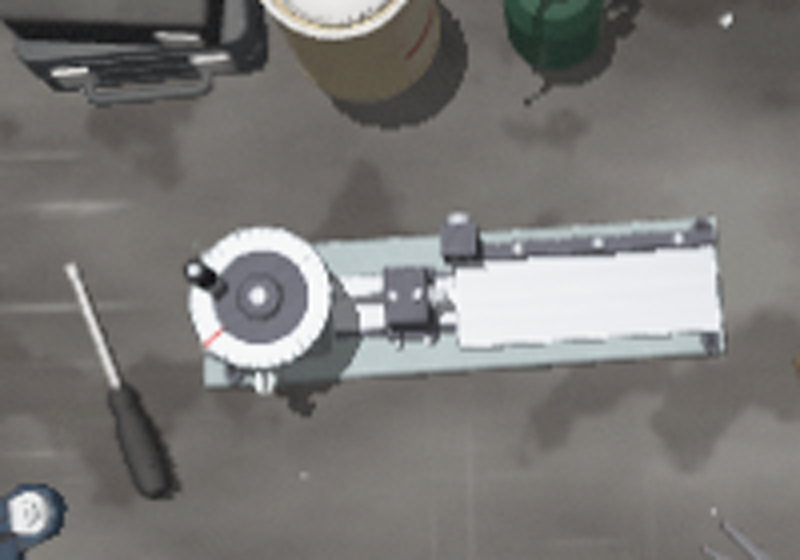

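The top view shows the jig's wheel at about (175,194) px with the red mark at (163,205). The screwdriver is at (143,229) and the jar at (370,160). There are two wooden blocks: the small one at (325,212) and the large one at (373,225). I choose the large one, and next I fit the poses.

```bash
cat > fit.py <<'E'
from h import *
from scipy.optimize import least_squares
C=cal('top')
def cr(u,v): return np.array([110+(u-1.5)/4,120+(v-1.5)/4])
pts=[((0,.135,.09),cr(260,296)),((0,.135,.098),cr(259,296)),((-.037,-.192,.02),cr(719,331)),((.0275,-.192,.03),cr(716,246)),((-.037,.004,.02),cr(458,348)),
((-.052,-.196,.01),cr(722,353)),((.052,-.196,.01),cr(716,217))]
def J2W(p,P): 
    c,s=np.cos(p[2]),np.sin(p[2]); P=np.atleast_2d(P); return np.c_[p[0]+c*P[:,0]-s*P[:,1],p[1]+s*P[:,0]+c*P[:,1],P[:,2]]
A=np.array([a for a,_ in pts]);B=np.array([b for _,b in pts])
f=lambda p:(proj('top',J2W(p,A),C)-B).ravel()
E
python3 - <<'E'
from fit import *
r=least_squares(f,[.53,.1,0],loss='soft_l1');p=r.x;print('jig',p.round(4),np.degrees(p[2]));print(r.fun.reshape(-1,2).round(1))
np.save('jig.npy',p)
def inj(P): 
    d=P-np.array([p[0],p[1],0]);c,s=np.cos(p[2]),np.sin(p[2]);return np.array([c*d[0]+s*d[1],-s*d[0]+c*d[1],d[2]])
w=np.array([0,.135,.09])
m=inj(atz('top',cr(212,340),.09,C))-w; print('mark',m,np.hypot(*m[:2]),'angle',np.arctan2(m[1],-m[0]))
g=inj(atz('top',cr(192,268),.1325,C))-w; print('grip',g,np.hypot(*g[:2]),'angle',np.radians(120)-np.arctan2(g[1],g[0]))
for n,u in(('block',(371.4,224.4)),('jar',(370,160)),('sd',(142.8,229.4))): print(n,atz('top',u,.04 if n=='block' else 0.095 if n=='jar' else .01,C))
a=cv2.imread('pics/top0_raw.png')
cv2.imwrite('pics/blk.png',cv2.resize(a[185:265,290:410],None,fx=6,fy=6,interpolation=cv2.INTER_CUBIC))
print('wheel axis world',J2W(p,w), 'TCP start px',proj('top',robot.observe()['tool_pos']))
E
```

```text
jig [0.5302 0.0791 0.0361] 2.0673724468407593
[[-0.1  0.1]
 [-0.4 -0.4]
 [ 0.4  0.2]
 [-0.2 -0.4]
 [-0.1  0.2]
 [ 1.   0. ]
 [-0.2  0.1]]
mark [-2.85886494e-02  3.41282497e-02 -2.77555756e-17] 0.04452020108571046 angle 0.8734966080584389
grip [0.0150396 0.0361235 0.0425   ] 0.03912923526487163 angle 0.9181100369913096
block [ 0.42683476 -0.34838094  0.04      ]
jar [ 0.60650806 -0.34039265  0.095     ]
sd [0.43316118 0.32531156 0.01      ]
wheel axis world [[0.52536928 0.21400934 0.09      ]] TCP start px [[ 41.51534786 358.48093757]]
```

```bash
ls pics/blk.png
```

```text
pics/blk.png
```

View pics/blk.png

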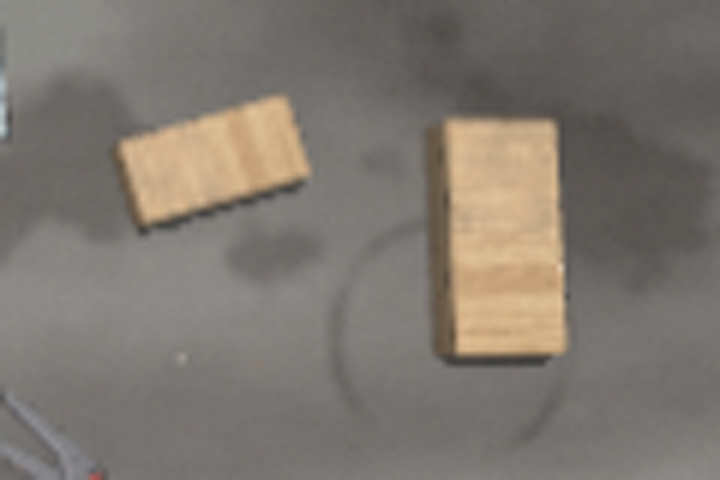

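View pics/wrist0.png

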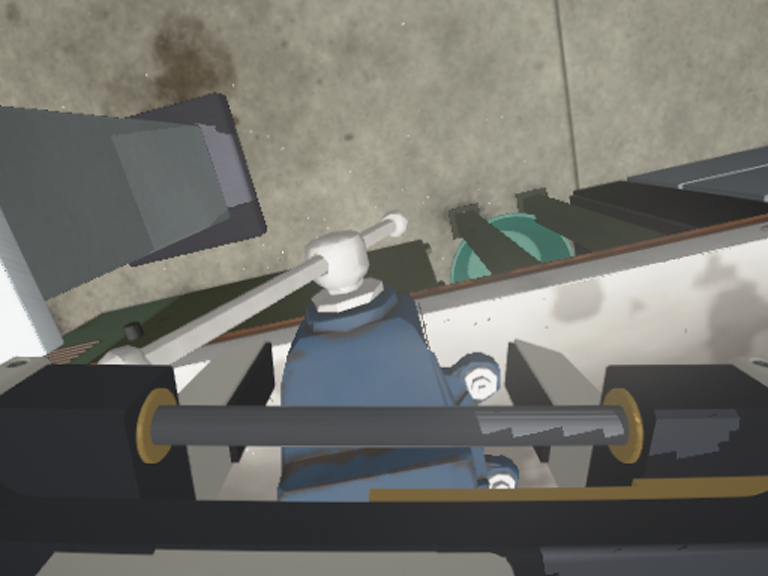

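```bash
cat > to.py <<'E'
from h import *
import sys
from scipy.spatial.transform import Rotation as Ro
def to(x,y,z,yaw=None):
    s=robot.observe();R=Ro.from_euler('xyz',s['tool_rot']).as_matrix()
    d=R.T@(np.array([x,y,z])-s['tool_pos'])*1000
    y0=s['tool_rot'][2]; t=0 if yaw is None else -((np.degrees(y0)-0+180)%360-180)*0
    if yaw is not None:
        t=-((yaw-np.degrees(y0)+180)%360-180)
    return d.round(1),round(t,1)
def st():
    s=robot.observe();print('t',round(s['time'],2),'pos',(s['tool_pos']*1000).round(1),'rpy',np.degrees(s['tool_rot']).round(2),'F',s['contact_force'].round(2),'M',s['torque'].round(3),'op',round(s['opening']*1000,1),'q6',s['qpos'][5].round(2))
if __name__=='__main__': 
    st(); a=[float(v) for v in sys.argv[1:]]
    if a: print(to(*a))
E
python3 to.py .5385 .25 .25 118
```

```text
t 1.25 pos [119.6 511.2 197.1] rpy [180.     0.   166.84] F [-0.02 -0.31 -0.14] M [0.031 0.006 0.021] op 91.4 q6 -0.15
(array([-467.4, -158.9,  -52.9]), np.float64(48.8))
```

```bash
python3 -m pendant '[[[0,0,-30],0],[[-25,-9,-53],6],[[-65,-22,-53],12],[[-105,-36,-53],19],[[-145,-49,-53],26],[[-184,-62,-53],33],[[-223,-76,-53],40],[[-262,-89,-53],46],[[-301,-102,-53],48.8],[[-340,-116,-53],48.8]]' 0.5 25; python3 to.py .5385 .25 .17 118
```

```text
time: 2.08
tool_pos: [0.4258, 0.3194, 0.2503]
tool_rot: [3.141, -0.0, 2.057]
contact_force: [0.6, 0.8, -0.2]
opening: 0.0459
t 2.08 pos [425.8 319.4 250.3] rpy [ 1.7997e+02 -1.0000e-02  1.1786e+02] F [ 0.55  0.82 -0.19] M [-0.041  0.047  0.02 ] op 45.9 q6 0.01
(array([-114.1,   67.1,   80.3]), np.float64(-0.1))
```

```bash
python3 -m pendant '[[[-35,20,20],0],[[-70,41,40],0],[[-100,59,60],0],[[-114,67,70],0],[[-114,67,78],0],[[-114,67,80],0],[[-114,67,80],0]]'
python3 - <<'E'
from to import *
st(); C=cal('wrist'); save('wrist','w1',k=1.5)
print(proj('wrist',[[.5381,.2498,.1325],[.5254,.2140,.098]],C))
for q in('crank_grip','red_mark','wheel_axis'): print(q,[(round(d['p'],2),(np.array(d['xy'])*[512,384]).round(1).tolist()) for d in robot.find_in('wrist',q)][:3])
E
```

```text
time: 2.67
tool_pos: [0.5375, 0.2503, 0.1698]
tool_rot: [-3.14, -0.001, 2.057]
contact_force: [0.5, -0.3, 0.0]
opening: 0.046
t 2.67 pos [537.5 250.3 169.8] rpy [-1.7994e+02 -5.0000e-02  1.1786e+02] F [ 0.5  -0.31  0.03] M [-0.083  0.006 -0.023] op 46.0 q6 -0.18
[[259.32463656 205.57165273]
 [229.70786629 218.62499598]]
crank_grip [(0.56, [257.3, 197.9]), (0.24, [229.8, 197.7])]
red_mark [(0.84, [233.3, 211.0])]
wheel_axis [(0.66, [229.5, 199.9])]
```

View pics/w1.png

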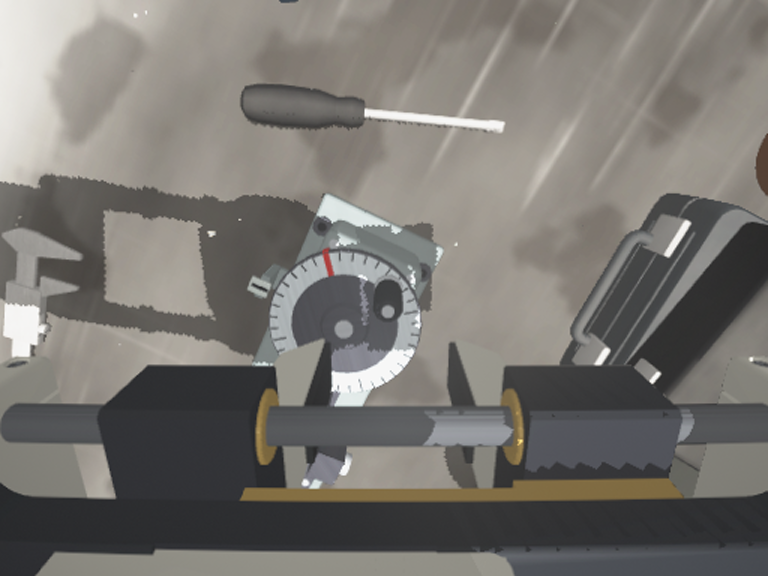

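The wrist view shows the sleeve's top at (258,208) px and the hub at (229,219), both within about 2 px of where the fit puts them. I descend over the sleeve and grip it.

```bash
python3 -m pendant '[[[-0.5,0,25],0],[[-1,0,45],0],[[-1,0,60],0],[[-1,0,63],0],[[-1,0,63],0]]' - 25; python3 -m pendant '[[[0,0,0],0],[[0,0,0],0],[[0,0,0],0],[[0,0,0],0],[[0,0,0],0]]' 0 25
python3 - <<'E'
from to import *
st();p=np.load('jig.npy')
s=robot.observe(); T=s['tool_pos'];ax=np.array([.5254,.2140]); d=T[:2]-ax
print('r',np.hypot(*d),'phi-deg jig',np.degrees(np.arctan2(d[1],d[0])-p[2]),'theta',np.radians(120)-(np.arctan2(d[1],d[0])-p[2]))
for th in(.6,.3,0,-.3,-.6,-.85,-.5,-.25,-.1,0):
    f=np.radians(120)-th+p[2]; print(th,(ax+.038*np.array([np.cos(f),np.sin(f)])).round(4),to(*(ax+.038*np.array([np.cos(f),np.sin(f)])),T[2])[0])
E
```

```text
time: 3.28
tool_pos: [0.538, 0.2507, 0.1086]
tool_rot: [3.14, -0.0, 2.06]
contact_force: [0.3, -0.6, 0.3]
opening: 0.0457
time: 3.7
tool_pos: [0.5382, 0.2508, 0.1092]
tool_rot: [3.139, 0.0, 2.06]
contact_force: [-0.2, 0.4, -0.9]
opening: 0.017
t 3.7 pos [538.2 250.8 109.2] rpy [179.85   0.   118.01] F [-0.25  0.4  -0.92] M [-0.092 -0.009  0.011] op 17.0 q6 -0.18
r 0.03896664369668603 phi-deg jig 68.74181651053608 theta 0.8946240704825412
0.6 [0.5269 0.252 ] [ 6.3 -9.4 -0. ]
0.3 [0.5156 0.2507] [ 10.5 -20.   -0.1]
0 [0.5052 0.2462] [ 11.4 -31.3  -0.1]
-0.3 [0.4966 0.2388] [  8.9 -42.4  -0.1]
-0.6 [0.4906 0.2292] [  3.3 -52.2  -0.1]
-0.85 [0.4879 0.2201] [ -3.5 -58.8  -0.2]
-0.5 [0.4923 0.2326] [  5.5 -49.1  -0.1]
-0.25 [0.4979 0.2402] [  9.6 -40.6  -0.1]
-0.1 [0.5021 0.244 ] [ 11.  -35.1  -0.1]
0 [0.5052 0.2462] [ 11.4 -31.3  -0.1]
```

```bash
python3 -m pendant '[[[3.5,-4.5,0],0],[[6.3,-9.4,0],0],[[8.8,-14.5,0],0],[[10.5,-20,0],0],[[11.2,-25.5,0],0],[[11.4,-31.3,0],0]]'; python3 to.py
python3 - <<'E'
from to import *
p=np.load('jig.npy');T=robot.observe()['tool_pos'];ax=np.array([.5254,.2140]); d=T[:2]-ax
print('r',np.hypot(*d),'theta',np.radians(120)-(np.arctan2(d[1],d[0])-p[2]))
for th in(-.15,-.3,-.45,-.6,-.75,-.9):
    f=np.radians(120)-th+p[2]; print(th,to(*(ax+.0385*np.array([np.cos(f),np.sin(f)])),T[2])[0])
E
```

```text
time: 4.2
tool_pos: [0.5045, 0.2461, 0.1092]
tool_rot: [3.139, 0.0, 2.06]
contact_force: [-0.5, -0.5, -0.2]
opening: 0.0004
t 4.2 pos [504.5 246.1 109.2] rpy [179.85   0.   118.03] F [-0.47 -0.54 -0.15] M [-0.143  0.022 -0.003] op 0.4 q6 -0.17
r 0.03833887873186439 theta -0.01782589839162929
-0.15 [-0.6 -5.  -0. ]
-0.3 [ -2.3 -10.6  -0. ]
-0.45 [ -4.8 -15.8  -0. ]
-0.6 [ -8.  -20.5  -0.1]
-0.75 [-11.9 -24.8  -0.1]
-0.9 [-16.4 -28.4  -0.1]
```

The opening is down to 0.4 mm, so the sleeve slipped out. I look again.

```bash
python3 -m pendant '[[[0,0,-20],0],[[0,0,-50],0],[[0,0,-65],0],[[0,0,-65],0]]' 0.5;  python3 - <<'E'
from to import *
st(); C=cal('wrist'); save('wrist','w2',k=1.5); save('top','t2',(110,120,260,250),5)
E
```

```text
time: 4.53
tool_pos: [0.506, 0.2465, 0.1781]
tool_rot: [3.132, 0.001, 2.06]
contact_force: [0.1, -0.6, 0.1]
opening: 0.0225
t 4.53 pos [506.  246.5 178.1] rpy [1.7944e+02 8.0000e-02 1.1803e+02] F [ 0.1  -0.61  0.1 ] M [-0.099 -0.028  0.004] op 22.5 q6 -0.17
```

View pics/w2.png

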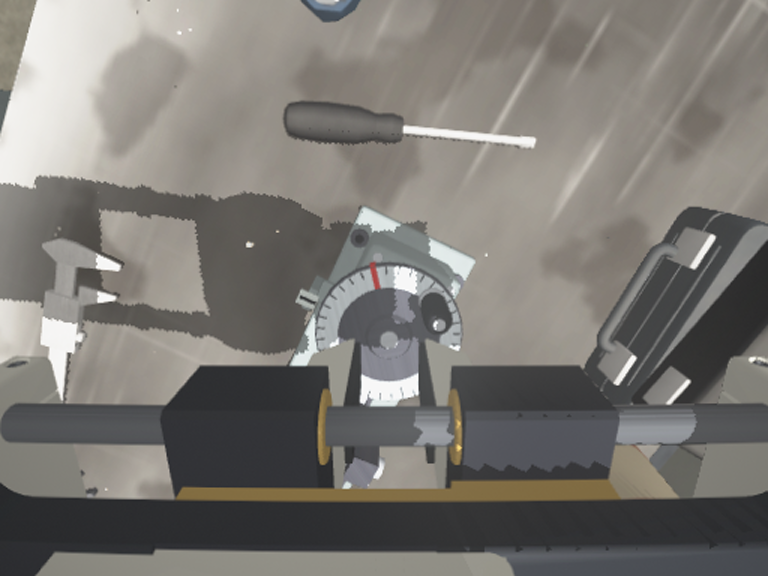

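View pics/t2.png

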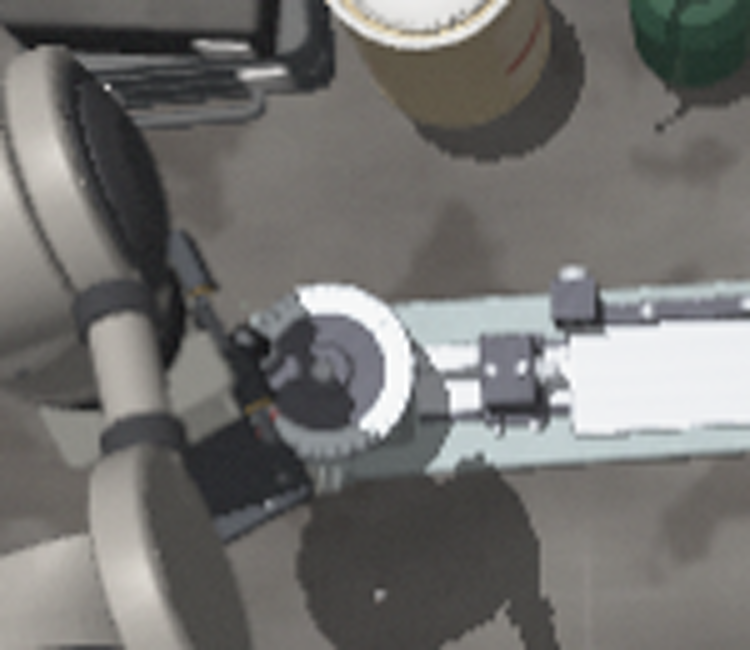

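```bash
cat > ang.py <<'E'
from to import *
p=np.load('jig.npy'); ax=np.array([.5254,.2140])
def th_pt(P,off): 
    d=P[:2]-ax; a=np.arctan2(d[1],d[0])-p[2]; return np.hypot(*d),off-a
def rep(grip,mark,hub,C):
    H=atz('wrist',hub,.098,C); print('hub',H[:2].round(4))
    for nm,u,z,off in(('grip',grip,.1325,np.radians(120)),('mark',mark,.09,np.pi)):
        P=atz('wrist',u,z,C); P[:2]+=ax-H[:2]; r,t=th_pt(P,off); print(nm,P.round(4),'r',r.round(4),'th',((t+np.pi)%(2*np.pi)-np.pi).round(3))
E
python3 - <<'E'
from ang import *
C=cal('wrist'); rep(np.array([437,325])/1.5,np.array([376,276])/1.5,np.array([389,340])/1.5,C)
E
```

```text
hub [0.5221 0.2136]
grip [0.5373 0.2481 0.1325] r 0.0361 th 0.895
mark [0.4991 0.2461 0.09  ] r 0.0415 th 0.919
```

```bash
python3 to.py .5381 .2498 .15 70.5
```

```text
t 4.63 pos [504.2 245.9 174.4] rpy [1.7980e+02 1.0000e-02 1.1802e+02] F [-0.33  0.19 -0.47] M [-0.064  0.04  -0.015] op 30.5 q6 -0.17
(array([-12.5,  31.7,  24.5]), np.float64(47.5))
```

```bash
python3 -m pendant '[[[-6,16,0],7],[[-12.5,31.7,0],14],[[-12.5,31.7,0],21],[[-12.5,31.7,5],28],[[-12.5,31.7,10],35],[[-12.5,31.7,15],42],[[-12.5,31.7,20],47.5],[[-12.5,31.7,22],47.5],[[-12.5,31.7,22],47.5]]' 0.4
python3 - <<'E'
from to import *
st(); C=cal('wrist'); save('wrist','w3',k=1.5)
print(proj('wrist',[[.5381,.2498,.1325],[.5254,.2140,.098]],C))
E
python3 to.py .5381 .2498 .104 70.5
```

```text
time: 5.38
tool_pos: [0.537, 0.2493, 0.1506]
tool_rot: [-3.141, -0.0, 1.234]
contact_force: [0.0, 0.1, 0.3]
opening: 0.037
t 5.38 pos [537.  249.3 150.6] rpy [-1.7998e+02 -1.0000e-02  7.0690e+01] F [0.03 0.05 0.32] M [-0.146  0.092  0.036] op 37.0 q6 0.64
[[260.67715574 212.79655112]
 [260.35231077 238.26344499]]
t 5.43 pos [537.4 249.5 151.3] rpy [ 1.7996e+02 -6.0000e-02  7.0700e+01] F [0.68 0.43 0.24] M [-0.12   0.058 -0.001] op 36.5 q6 0.64
(array([ 0.5,  0.5, 47.3]), np.float64(0.2))
```

View pics/w3.png

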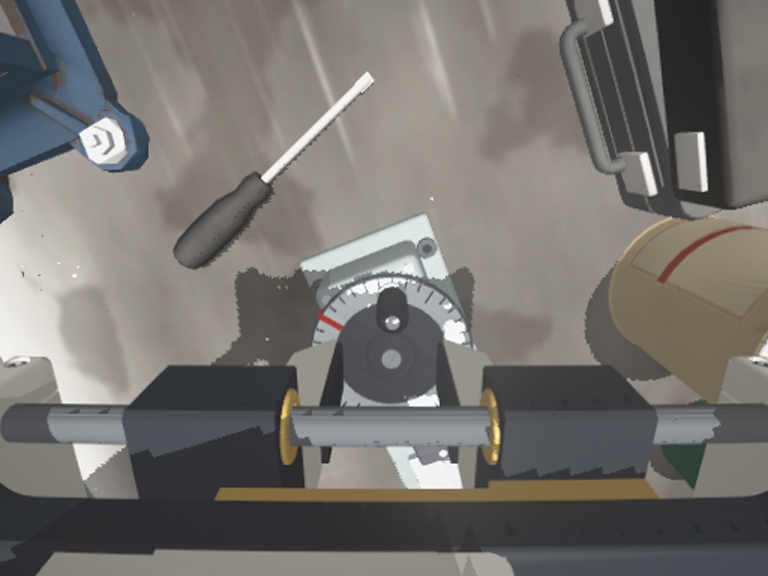

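```bash
python3 -m pendant '[[[1,0.5,25],0],[[1,0.5,42],0],[[1,0.5,46],0],[[1,0.5,47],0],[[1,0.5,47],0]]'; python3 -m pendant '[[[0,0,0],0],[[0,0,0],0],[[0,0,0],0],[[0,0,0],0],[[0,0,0],0]]' 0 40
python3 - <<'E'
from ang import *
st(); T=robot.observe()['tool_pos']; r,t=th_pt(T,np.radians(120)); print(r,t)
for k in range(1,18):
    th=t-.1*k; f=np.radians(120)-th+p[2]; q=ax+.0383*np.array([np.cos(f),np.sin(f)]); print(th.round(2),q.round(4),*to(*q,T[2],np.degrees(f)))
E
```

```text
time: 5.85
tool_pos: [0.5386, 0.2504, 0.1048]
tool_rot: [3.141, -0.001, 1.235]
contact_force: [0.5, 0.9, 0.2]
opening: 0.0366
time: 6.27
tool_pos: [0.5388, 0.2504, 0.1052]
tool_rot: [3.14, -0.002, 1.235]
contact_force: [1.1, 0.4, 0.3]
opening: 0.0081
t 6.27 pos [538.8 250.4 105.2] rpy [ 1.7991e+02 -1.0000e-01  7.0770e+01] F [1.06 0.44 0.29] M [-0.1    0.086 -0.003] op 8.1 q6 0.64
0.03881333168184671 0.9109850570867348
0.81 [0.5349 0.2511] [-0.6 -3.8 -0. ] -4.8
0.71 [0.5312 0.2519] [-1.2 -7.6 -0. ] -10.6
0.61 [0.5274 0.2522] [ -2.  -11.4  -0. ] -16.3
0.51 [0.5235 0.2523] [ -3.3 -15.   -0. ] -22.0
0.41 [0.5197 0.2519] [ -4.9 -18.4  -0. ] -27.8
0.31 [0.516  0.2511] [ -6.9 -21.7  -0. ] -33.5
0.21 [0.5123 0.25  ] [ -9.1 -24.8  -0.1] -39.2
0.11 [0.5088 0.2485] [-11.7 -27.7  -0.1] -44.9
0.01 [0.5054 0.2467] [-14.5 -30.2  -0.1] -50.7
-0.09 [0.5023 0.2445] [-17.6 -32.5  -0.1] -56.4
-0.19 [0.4993 0.2421] [-20.9 -34.5  -0.1] -62.1
-0.29 [0.4967 0.2393] [-24.4 -36.1  -0.1] -67.9
-0.39 [0.4943 0.2363] [-28.  -37.3  -0.1] -73.6
-0.49 [0.4922 0.2331] [-31.7 -38.2  -0.1] -79.3
-0.59 [0.4905 0.2297] [-35.5 -38.8  -0.1] -85.0
-0.69 [0.4891 0.2261] [-39.3 -38.9  -0.1] -90.8
-0.79 [0.488  0.2224] [-43.1 -38.7  -0.1] -96.5
```

Run:
```python
from ang import *
C=cal('wrist'); save('wrist','w4',k=1.5); save('scene','s4',(150,110,310,230),5); 
print(proj('wrist',[[.5381,.2498,.1325],[.5254,.2140,.098],robot.observe()['tool_pos']],C)*1.5); st(); print(proj('scene',[[.5381,.2498,.1325],[.5254,.2140,.098],robot.observe()['tool_pos']]))
```

```text
[[388.44264261 364.67022089]
 [388.14518221 401.19338943]
 [389.08000108 335.28878559]]
t 6.37 pos [538.6 250.4 104.9] rpy [ 1.7993e+02 -8.0000e-02  7.0760e+01] F [-0.53  0.38 -0.42] M [-0.113  0.102  0.002] op 1.7 q6 0.64
[[226.80172418 142.86812862]
 [228.22645063 157.17776548]
 [227.26501685 148.50538018]]
```

View pics/w4.png

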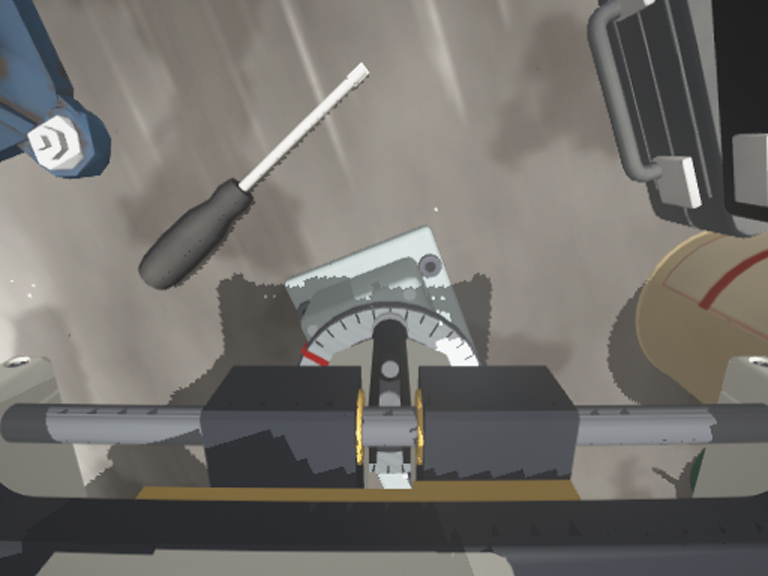

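View pics/s4.png

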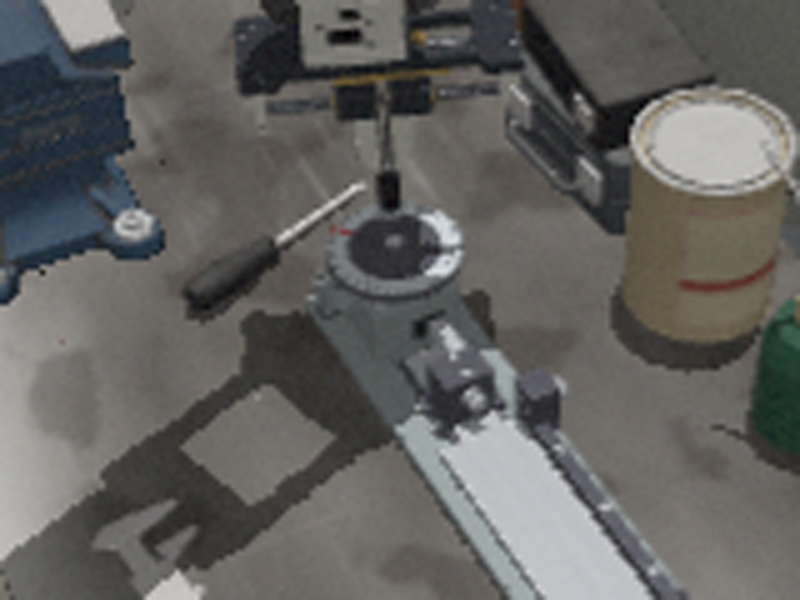

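Run:
```python
from ang import *
a=cv2.imread('pics/w4_raw.png'); b=cv2.imread('pics/s4_raw.png')
A=cv2.resize(a[195:325,210:310],None,fx=4.4,fy=4.4,interpolation=cv2.INTER_CUBIC)
B=cv2.resize(b[115:175,195:260],None,fx=9,fy=9,interpolation=cv2.INTER_CUBIC)
B=B[:A.shape[0]]; A=A[:B.shape[0]]
cv2.imwrite('pics/z4.png',np.hstack([A[:,:440],B[:,:350]]))
C=cal('wrist'); c,f,R,t=C; print('cam',-R.T@t,'fwd',R[2]); T=robot.observe()['tool_pos']
for z in(.105,.124,.14,.17): print(z,(proj('wrist',[[T[0],T[1],z]],C)-[210,195])*4.4)
```

```text
cam [0.56533828 0.32763327 0.29263554] fwd [-0.09737132 -0.28121052 -0.95469339]
0.105 [[217.90221982 125.83335332]]
0.124 [[218.10287977 179.57130627]]
0.14 [[218.30479016 233.6476479 ]]
0.17 [[218.79934167 366.11518992]]
```

View pics/z4.png

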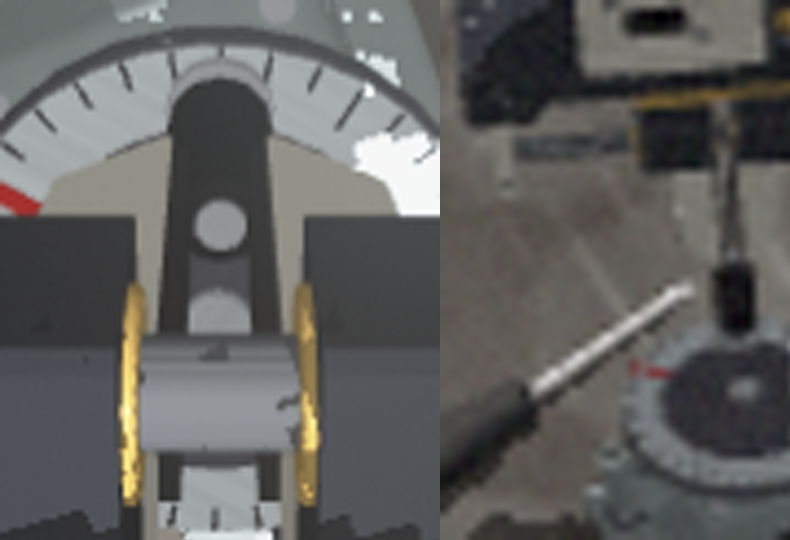

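Run:
```python
from ang import *
st();a=robot.read_camera('wrist')[:,:,::-1]
A=cv2.resize(a[195:325,200:320],None,fx=4.4,fy=4.4,interpolation=cv2.INTER_CUBIC)
cv2.imwrite('pics/z5.png',A);st()
```

```text
t 6.37 pos [538.6 250.4 104.9] rpy [ 1.7993e+02 -8.0000e-02  7.0760e+01] F [-0.53  0.38 -0.42] M [-0.113  0.102  0.002] op 1.7 q6 0.64
t 6.42 pos [538.6 250.4 104.9] rpy [ 1.7994e+02 -8.0000e-02  7.0760e+01] F [ 0.18 -0.4   0.66] M [-0.116  0.056 -0.008] op 0.5 q6 0.64
```

View pics/z5.png

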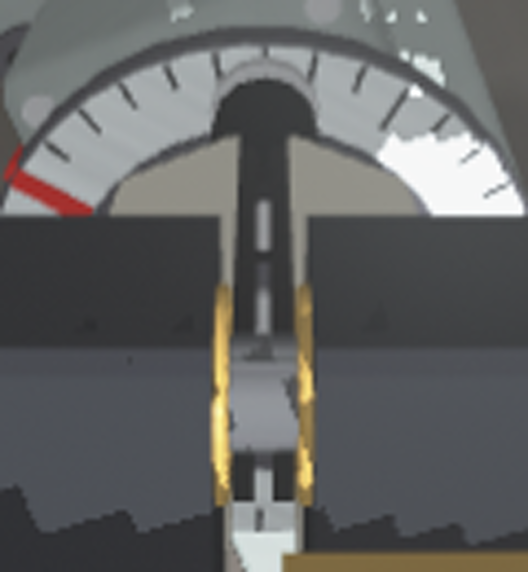

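Run:
```python
from ang import *
C=cal('wrist');a,u=ray('wrist',(260,225.7),C); b,v=ray('scene',(227.8,144.1))
st()
A=np.c_[u,-v]; k=np.linalg.lstsq(A,b-a,rcond=None)[0]; print(a+u*k[0],b+v*k[1])
for z in(.105,.115,.125,.132): print(z,atz('wrist',(260,225.7),z,C))
```

```text
t 6.42 pos [538.6 250.4 104.9] rpy [ 1.7994e+02 -8.0000e-02  7.0760e+01] F [ 0.18 -0.4   0.66] M [-0.116  0.056 -0.008] op 0.5 q6 0.64
[0.54067876 0.25551942 0.12089787] [0.54350249 0.25442632 0.1209515 ]
0.105 [0.53839534 0.24884079 0.105     ]
0.115 [0.53983165 0.25304175 0.115     ]
0.125 [0.54126796 0.2572427  0.125     ]
0.132 [0.54227337 0.26018337 0.132     ]
```

```bash
python3 -m pendant '[[[0,0,0],0],[[0,0,0],0],[[0,0,0],0],[[0,0,2],0],[[0,0,4],0],[[0,0,6],0],[[0,0,6],0]]' 0.35 ; python3 -m pendant '[[[0,0,3],0],[[0,0,5],0],[[0,0,5],0]]';python3 to.py
```

```text
time: 7.0
tool_pos: [0.5382, 0.2503, 0.0982]
tool_rot: [3.141, -0.001, 1.235]
contact_force: [0.2, -0.6, -0.2]
opening: 0.0319
time: 7.25
tool_pos: [0.5379, 0.2502, 0.0925]
tool_rot: [-3.141, -0.0, 1.235]
contact_force: [0.2, -0.5, 0.5]
opening: 0.0323
t 7.25 pos [537.9 250.2  92.5] rpy [-179.96   -0.     70.76] F [ 0.23 -0.48  0.53] M [-0.113  0.057  0.037] op 32.3 q6 0.64
```

Run:
```python
from ang import *
a=robot.read_camera('wrist')[:,:,::-1]
A=cv2.resize(a[185:325,180:340],None,fx=4,fy=4,interpolation=cv2.INTER_CUBIC)
b=robot.read_camera('scene')[:,:,::-1]
B=cv2.resize(b[115:175,195:260],None,fx=9,fy=9,interpolation=cv2.INTER_CUBIC)
cv2.imwrite('pics/z6.png',A);cv2.imwrite('pics/z6b.png',B);st()
```

```text
t 7.35 pos [538.2 250.3  93. ] rpy [ 1.800e+02 -3.000e-02  7.077e+01] F [ 0.88  0.34 -0.14] M [-0.068  0.077  0.029] op 32.0 q6 0.64
```

View pics/z6.png

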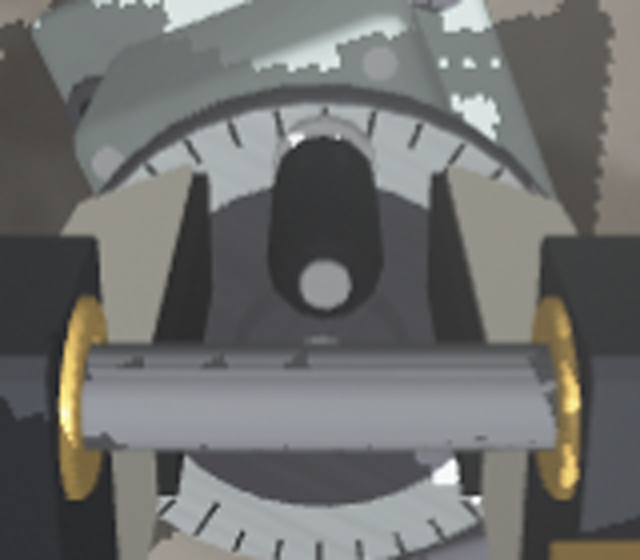

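View pics/z6b.png

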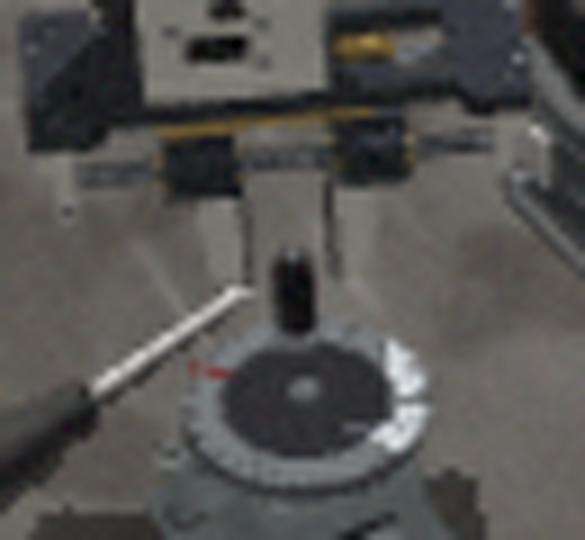

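Both views show the fingertips reaching only partway down the sleeve: the real finger ends sit about 25 mm above the reported TCP. I go lower and grip properly.

```bash
python3 -m pendant '[[[0,0,4],0],[[0,0,8],0],[[0,0,9],0],[[0,0,9],0]]'; python3 -m pendant '[[[0,0,0],0],[[0,0,0],0],[[0,0,0],0],[[0,0,0],0],[[0,0,0],0]]' 0 40;python3 to.py
```

```text
time: 7.68
tool_pos: [0.5378, 0.2502, 0.0834]
tool_rot: [-3.141, 0.0, 1.235]
contact_force: [-0.5, -0.3, 1.2]
opening: 0.032
time: 8.1
tool_pos: [0.5379, 0.2501, 0.0835]
tool_rot: [-3.141, 0.0, 1.235]
contact_force: [-0.1, 0.3, -0.5]
opening: 0.0155
t 8.1 pos [537.9 250.1  83.5] rpy [-179.96    0.     70.76] F [-0.05  0.34 -0.45] M [-0.103  0.035  0.016] op 15.5 q6 0.64
```

```bash
python3 -m pendant '[[[-0.2,-1.9,0],-3],[[-0.6,-3.8,0],-5.7],[[-1,-5.8,0],-8.6],[[-1.3,-7.6,0],-11.4],[[-1.3,-7.6,0],-11.4]]';  python3 - <<'E'
from ang import *
st(); T=robot.observe()['tool_pos']; r,t=th_pt(T,np.radians(120)); print(r,t)
for k in range(1,18):
    th=t-.1*k; f=np.radians(120)-th+p[2]; q=ax+.0383*np.array([np.cos(f),np.sin(f)]); print(th.round(2),q.round(4),*to(*q,T[2],np.degrees(f)))
E
```

```text
time: 8.52
tool_pos: [0.5309, 0.2517, 0.0837]
tool_rot: [3.141, -0.001, 1.436]
contact_force: [2.1, 1.1, -1.8]
opening: 0.0159
t 8.52 pos [530.9 251.7  83.7] rpy [ 1.7994e+02 -5.0000e-02  8.2270e+01] F [ 2.06  1.06 -1.81] M [ 0.043 -0.463  0.035] op 15.9 q6 0.45
0.03806768655648308 0.7053141087909176
0.61 [0.5271 0.2523] [ 0.1 -3.8 -0. ] -5.1
0.51 [0.5233 0.2522] [-0.5 -7.6 -0. ] -10.8
0.41 [0.5195 0.2518] [ -1.4 -11.3  -0. ] -16.6
0.31 [0.5158 0.2511] [ -2.6 -14.9  -0. ] -22.3
0.21 [0.5121 0.2499] [ -4.3 -18.4  -0. ] -28.0
0.11 [0.5086 0.2484] [ -6.2 -21.7  -0. ] -33.8
0.01 [0.5052 0.2466] [ -8.5 -24.8  -0. ] -39.5
-0.09 [0.5021 0.2444] [-11.1 -27.6  -0. ] -45.2
-0.19 [0.4992 0.2419] [-13.9 -30.2  -0. ] -51.0
-0.29 [0.4965 0.2392] [-17.  -32.4  -0. ] -56.7
-0.39 [0.4941 0.2361] [-20.3 -34.4  -0.1] -62.4
-0.49 [0.4921 0.2329] [-23.8 -36.   -0.1] -68.1
-0.59 [0.4904 0.2295] [-27.4 -37.2  -0.1] -73.9
-0.69 [0.489  0.2259] [-31.2 -38.1  -0.1] -79.6
-0.79 [0.488  0.2222] [-35.  -38.6  -0.1] -85.3
-0.89 [0.4874 0.2184] [-38.8 -38.7  -0.1] -91.1
-0.99 [0.4871 0.2146] [-42.6 -38.4  -0.1] -96.8
```

Holding at about 2–3 N with the opening at 15.9 mm, so I carry on around the arc.

```bash
python3 -m pendant '[[[0,-3.8,0],-5.1],[[-0.5,-7.6,0],-10.8],[[-1.4,-11.3,0],-16.6],[[-2.6,-14.9,0],-22.3],[[-4.3,-18.4,0],-28],[[-6.2,-21.7,0],-33.8],[[-8.5,-24.8,0],-39.5],[[-11.1,-27.6,0],-45.2],[[-13.9,-30.2,0],-51]]'
python3 - <<'E'
from ang import *
st(); T=robot.observe()['tool_pos']; r,t=th_pt(T,np.radians(120)); print(r,t)
for k in range(1,9):
    th=t-.1*k; f=np.radians(120)-th+p[2]; q=ax+.0383*np.array([np.cos(f),np.sin(f)]); print(th.round(2),q.round(4),*to(*q,T[2],np.degrees(f)))
E
```

```text
time: 9.27
tool_pos: [0.4992, 0.2428, 0.0838]
tool_rot: [3.139, -0.0, 2.329]
contact_force: [1.4, 5.2, -1.8]
opening: 0.0157
t 9.27 pos [499.2 242.8  83.8] rpy [ 1.7984e+02 -3.0000e-02  1.3344e+02] F [ 1.39  5.15 -1.77] M [ 0.65  -0.17   0.032] op 15.7 q6 -0.45
0.038894097520357745 -0.17851223422680862
-0.28 [0.4969 0.2396] [-0.7 -3.8 -0. ] -4.6
-0.38 [0.4945 0.2366] [-1.2 -7.6 -0. ] -10.3
-0.48 [0.4924 0.2334] [ -2.1 -11.4  -0. ] -16.0
-0.58 [0.4906 0.2301] [ -3.3 -15.   -0. ] -21.8
-0.68 [0.4892 0.2265] [ -4.9 -18.5  -0.1] -27.5
-0.78 [0.4881 0.2228] [ -6.9 -21.8  -0.1] -33.2
-0.88 [0.4874 0.2191] [ -9.1 -24.9  -0.1] -39.0
-0.98 [0.4871 0.2152] [-11.7 -27.7  -0.1] -44.7
```

```bash
python3 -m pendant '[[[-0.7,-3.8,0],-4.6],[[-1.2,-7.6,0],-10.3],[[-2.1,-11.4,0],-16],[[-3.3,-15,0],-21.8],[[-4.9,-18.5,0],-27.5],[[-6.9,-21.8,0],-33.2],[[-9.1,-24.9,0],-39],[[-9.1,-24.9,0],-39]]'
python3 - <<'E'
from ang import *
st(); C=cal('wrist'); T=robot.observe()['tool_pos']; save('wrist','w7',k=1.5);r,t=th_pt(T,np.radians(120)); print(r,t)
for th in (-.8,-.7,-.6,-.5,-.4,-.3,-.2,-.1,-.05,0):
    f=np.radians(120)-th+p[2]; q=ax+.0383*np.array([np.cos(f),np.sin(f)]); print(th,q.round(4),*to(*q,T[2],np.degrees(f)))
E
```

```text
time: 9.93
tool_pos: [0.4854, 0.2193, 0.0837]
tool_rot: [3.139, -0.003, 3.013]
contact_force: [-4.6, 2.4, 2.6]
opening: 0.0158
t 9.93 pos [485.4 219.3  83.7] rpy [ 1.7985e+02 -1.4000e-01  1.7264e+02] F [-4.62  2.42  2.61] M [ 0.443  0.911 -0.015] op 15.8 q6 -1.17
0.04039967155854538 -0.8789577044875094
-0.8 [0.488 0.222] [-2.2  3.  -0. ] 4.5
-0.7 [0.4889 0.2257] [-2.7  6.8 -0. ] 10.2
-0.6 [0.4903 0.2293] [-3.6 10.5 -0. ] 16.0
-0.5 [0.492  0.2327] [-4.8 14.1  0. ] 21.7
-0.4 [0.494 0.236] [-6.4 17.6  0. ] 27.4
-0.3 [0.4964 0.239 ] [-8.3 20.9  0. ] 33.2
-0.2 [0.499  0.2418] [-10.6  24.    0. ] 38.9
-0.1 [0.5019 0.2443] [-13.1  26.9   0. ] 44.6
-0.05 [0.5035 0.2454] [-14.5  28.2   0. ] 47.5
0 [0.5051 0.2465] [-16.   29.4   0. ] 50.3
```

View pics/w7.png

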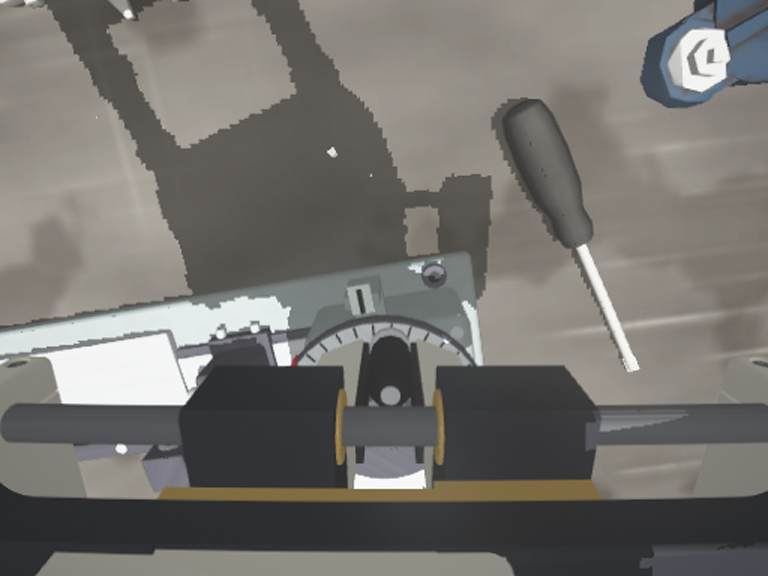

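Now the red mark is well past the index: it shows at (295,362) and the index at (362,297). I bring it back clockwise and stop short for a look.

```bash
python3 -m pendant '[[[-0.5,3,0],4.5],[[-1,6.8,0],10.2],[[-2,10.5,0],16],[[-3.5,14.1,0],21.7],[[-5,17.6,0],27.4],[[-7,20.9,0],33.2],[[-9.5,23.8,0],39],[[-11,25,0],42],[[-11,25,0],42]]'
python3 - <<'E'
from ang import *
st(); C=cal('wrist'); T=robot.observe()['tool_pos']; save('wrist','w8',k=1.5);save('top','t8',(130,150,240,230),7);r,t=th_pt(T,np.radians(120)); print(r,t)
print(proj('wrist',np.array([ax[0]+.048*np.cos(np.pi+p[2]),ax[1]+.048*np.sin(np.pi+p[2]),.09]),C)*1.5)
E
```

```text
time: 10.73
tool_pos: [0.4986, 0.2427, 0.0836]
tool_rot: [-3.14, -0.005, 2.273]
contact_force: [-2.8, 0.3, 2.1]
opening: 0.0161
t 10.73 pos [498.6 242.7  83.6] rpy [-179.89   -0.27  130.23] F [-2.84  0.29  2.12] M [-0.1    0.512  0.003] op 16.1 q6 -0.39
0.039251535823443505 -0.19034767801720376
[[308.28583369 359.985872  ]]
```

View pics/w8.png

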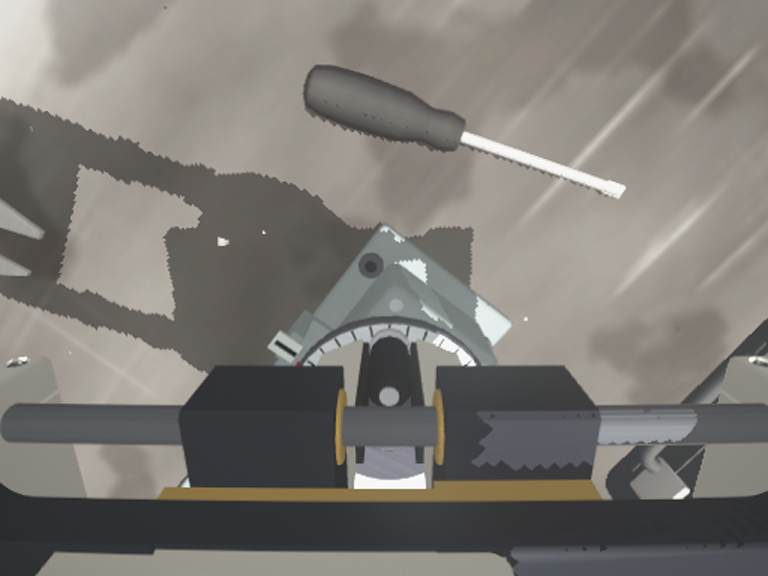

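View pics/t8.png

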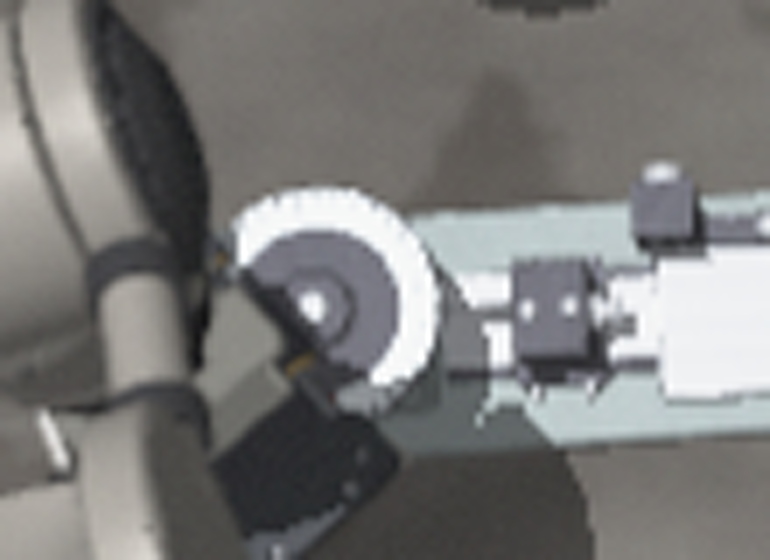

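Run:
```python
from ang import *
a=cv2.imread('pics/w8_raw.png'); cv2.imwrite('pics/z8.png',cv2.resize(a[205:255,170:250],None,fx=9,fy=9,interpolation=cv2.INTER_CUBIC))
C=cal('wrist')
def pp(P): return ((proj('wrist',P,C)-[170,205])*9).round(0)
for A in((.5254,.2140),(.524,.2135)):
  for th in(-.3,-.2,-.1,0):
    f=np.pi-th+p[2]; print(A,th,pp([[A[0]+r*np.cos(f),A[1]+r*np.sin(f),.09] for r in(.040,.048,.05)]).tolist())
```

```text
(0.5254, 0.214) -0.3 [[335.0, 493.0], [235.0, 459.0], [210.0, 451.0]]
(0.5254, 0.214) -0.2 [[353.0, 451.0], [257.0, 408.0], [233.0, 398.0]]
(0.5254, 0.214) -0.1 [[377.0, 410.0], [285.0, 359.0], [262.0, 346.0]]
(0.5254, 0.214) 0 [[406.0, 372.0], [319.0, 312.0], [297.0, 297.0]]
(0.524, 0.2135) -0.3 [[316.0, 487.0], [217.0, 453.0], [192.0, 445.0]]
(0.524, 0.2135) -0.2 [[335.0, 445.0], [238.0, 402.0], [214.0, 391.0]]
(0.524, 0.2135) -0.1 [[358.0, 404.0], [266.0, 353.0], [243.0, 340.0]]
(0.524, 0.2135) 0 [[387.0, 366.0], [300.0, 306.0], [278.0, 291.0]]
```

View pics/z8.png

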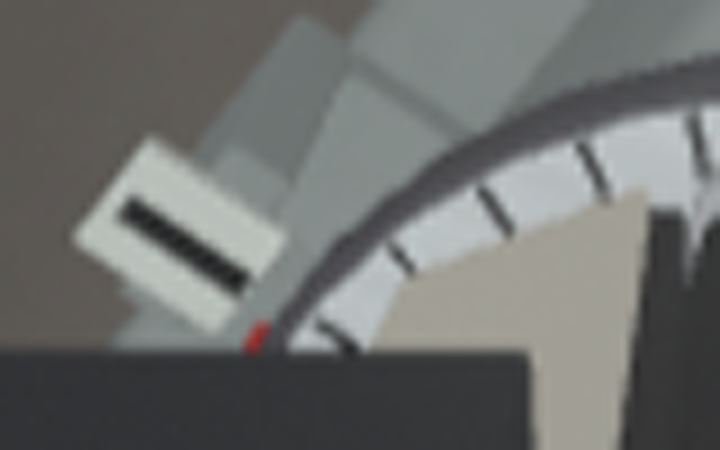

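Run:
```python
from ang import *
st();T=robot.observe()['tool_pos'];A=np.array([.5246,.2138]);d=T[:2]-A; print(np.hypot(*d),np.radians(120)-np.arctan2(d[1],d[0])+p[2])
for th in (-.1,-.05,0):
    f=np.radians(120)-th+p[2]; q=A+.0385*np.array([np.cos(f),np.sin(f)]); print(th,q.round(4),*to(*q,T[2],np.degrees(f)))
```

```text
t 10.83 pos [498.7 242.7  83.6] rpy [-179.92   -0.26  130.47] F [-4.   -0.28  2.22] M [-0.056  0.715 -0.038] op 15.8 q6 -0.4
0.03881437200110548 -0.17205081028390068
-0.1 [0.501  0.2442] [-0.3  2.8 -0. ] 2.7
-0.05 [0.5026 0.2454] [-0.5  4.7 -0. ] 5.5
0 [0.5042 0.2464] [-0.7  6.6 -0. ] 8.4
```

```bash
python3 -m pendant '[[[-0.1,1.5,0],1.5],[[-0.3,2.8,0],3],[[-0.5,4.5,0],5],[[-0.5,4.5,0],5]]'
python3 - <<'E'
from ang import *
st(); C=cal('wrist'); a=robot.read_camera('wrist')[:,:,::-1];cv2.imwrite('pics/z9.png',cv2.resize(a[205:255,170:250],None,fx=9,fy=9,interpolation=cv2.INTER_CUBIC))
E
```

```text
time: 11.17
tool_pos: [0.5019, 0.2452, 0.0836]
tool_rot: [-3.139, -0.005, 2.19]
contact_force: [-4.3, 0.2, 1.7]
opening: 0.0158
t 11.17 pos [501.9 245.2  83.6] rpy [-179.85   -0.28  125.46] F [-4.3   0.17  1.68] M [-0.075  0.607  0.028] op 15.8 q6 -0.31
```

View pics/z9.png

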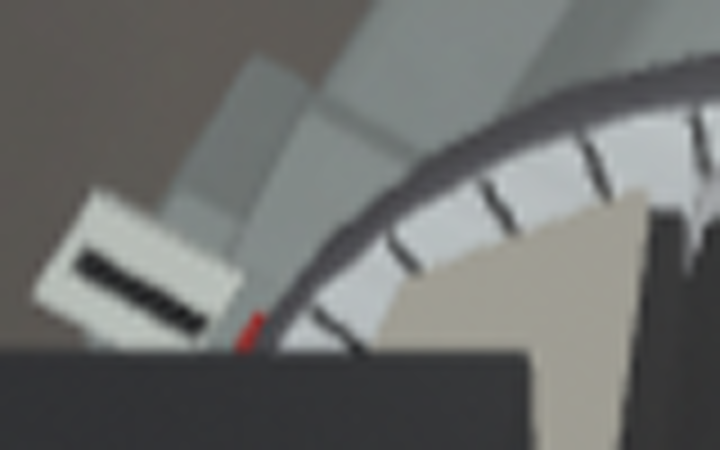

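```bash
python3 -m pendant '[[[-0.1,0.9,0],1.4],[[-0.2,1.8,0],2.7],[[-0.2,1.8,0],2.7],[[-0.2,1.8,0],2.7]]'; python3 to.py; python3 -m pendant '[[[0,0,0],0],[[0,0,0],0],[[0,0,0],0],[[0,0,-10],0],[[0,0,-40],0],[[0,0,-80],0],[[-20,0,-115],0],[[-60,0,-120],0],[[-100,0,-120],0]]' 0.35;  python3 - <<'E'
from ang import *
st(); C=cal('wrist'); save('wrist','w10',k=1.5);save('top','t10',(130,150,240,230),7);st()
print(robot.calibration('wrist')['tvec'])
E
```

```text
time: 11.55
tool_pos: [0.5034, 0.2462, 0.0836]
tool_rot: [-3.139, -0.005, 2.145]
contact_force: [-3.9, 1.1, 1.0]
opening: 0.0158
t 11.55 pos [503.4 246.2  83.6] rpy [-179.84   -0.28  122.87] F [-3.92  1.09  0.98] M [-0.037  0.681 -0.029] op 15.8 q6 -0.26
time: 12.3
tool_pos: [0.5606, 0.1621, 0.2081]
tool_rot: [3.136, -0.001, 2.148]
contact_force: [0.0, 0.4, -0.9]
opening: 0.0318
t 12.3 pos [560.6 162.1 208.1] rpy [ 1.7969e+02 -7.0000e-02  1.2305e+02] F [ 0.02  0.36 -0.88] M [-0.052 -0.056 -0.012] op 31.8 q6 -0.43
t 12.4 pos [561.6 157.3 204.5] rpy [-1.8000e+02 -8.0000e-02  1.2258e+02] F [-0.17  0.27 -0.92] M [-0.096  0.016 -0.039] op 32.0 q6 -0.43
[-0.55860478 -0.20058352  0.34772197]
```

View pics/w10.png

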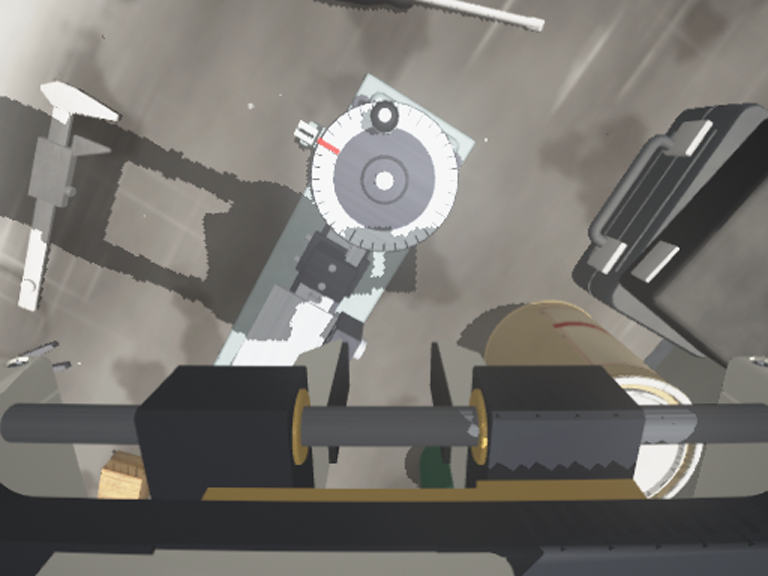

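View pics/t10.png

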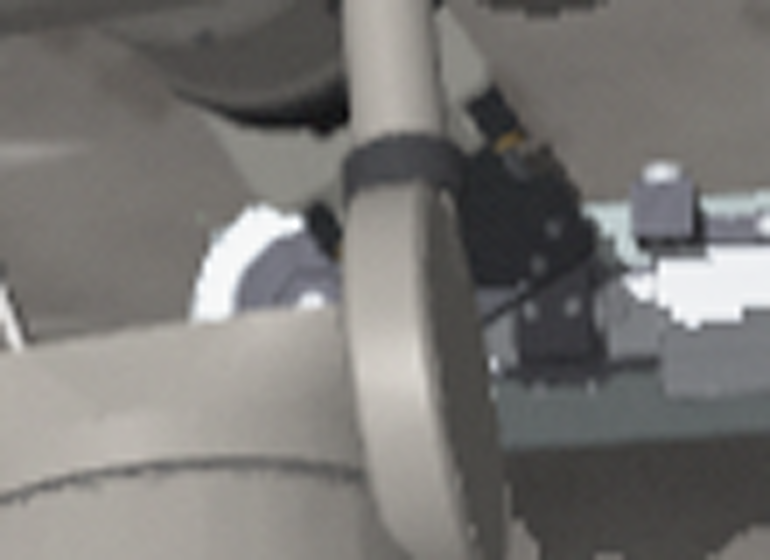

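The wheel is in clear view: mark at about (328,146), index at (307,133), hub at (385,180). I zoom in and measure.

Run:
```python
from ang import *
a=robot.read_camera('wrist')[:,:,::-1]; C=cal('wrist'); st()
u0,v0=185,60
cv2.imwrite('pics/z10.png',cv2.resize(a[v0:v0+110,u0:u0+130],None,fx=6,fy=6,interpolation=cv2.INTER_CUBIC)); cv2.imwrite('pics/z10_raw.png',a)
red=(a[:,:,2].astype(int)-a[:,:,1]>60)&(a[:,:,2].astype(int)-a[:,:,0]>60); red[:u0//4]=0
ys,xs=np.nonzero(red[60:140,190:250]); ys+=60; xs+=190; print(len(xs),xs.mean(),ys.mean())
import pickle; pickle.dump(C,open('C10.pkl','wb'))
```

```text
t 12.45 pos [559.8 159.5 203.8] rpy [-179.91   -0.22  122.63] F [-0.45  0.07  0.68] M [-0.053  0.008 -0.01 ] op 32.0 q6 -0.43
63 219.33333333333334 92.22222222222223
```

View pics/z10.png

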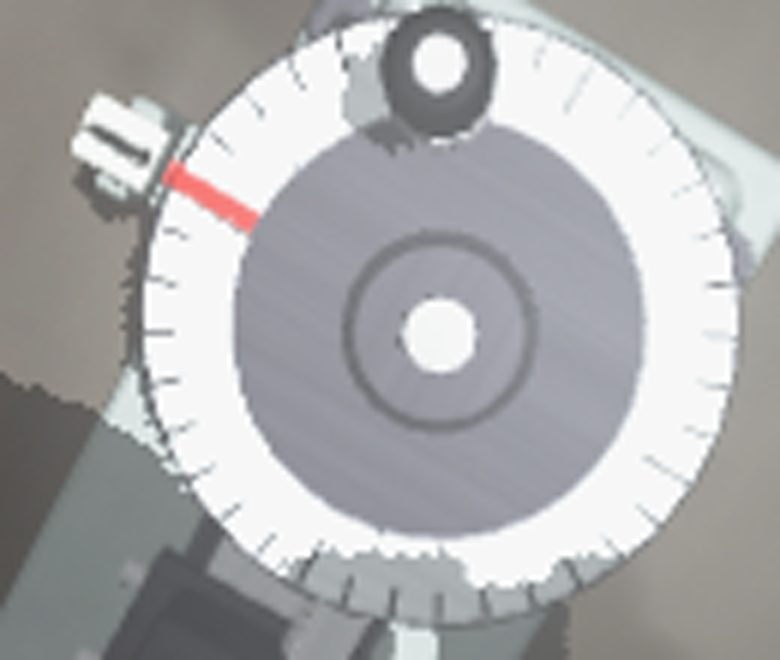

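The index line extended from (147,162) meets the mark's outer end at (172,173), so the wheel is on the index within about 1°. Next comes the large block.

Run:
```python
from ang import *
C=cal('top')
c=np.array([[443,120],[556,120],[567,355],[455,355]])
W=np.array([atz('top',np.array([290,185])+(q-2.5)/6,.04,C) for q in c])[:,:2]; print(W.round(4)); m=W.mean(0); print('centre',m)
print('len',np.linalg.norm(W[0]-W[3]),np.linalg.norm(W[1]-W[2]),'wid',np.linalg.norm(W[0]-W[1]),np.linalg.norm(W[3]-W[2]))
d=(W[0]+W[1]-W[2]-W[3]);print('ang',np.degrees(np.arctan2(d[1],d[0])))
e=(W[0]+W[3]-W[1]-W[2]);print('wid dir',np.degrees(np.arctan2(e[1],e[0])))
np.save('blk.npy',m); print(to(m[0],m[1],.2,0))
```

```text
[[ 0.4857 -0.329 ]
 [ 0.4841 -0.3854]
 [ 0.3696 -0.3816]
 [ 0.3715 -0.3266]]
centre [ 0.42771194 -0.35565347]
len 0.11428169045342593 0.11458080213155823 wid 0.05640159606853396 0.055052192783072454
ang -1.5578297554175673
wid dir 88.17835071342786
(array([-362.6, -389. ,    3. ]), np.float64(122.6))
```

```bash
python3 -m pendant '[[[-20,-20,0],7],[[-55,-59,0],14],[[-82,-88,0],21],[[-109,-117,0],28],[[-136,-146,0],35],[[-163,-175,0],42],[[-190,-204,0],49],[[-217,-233,0],56],[[-244,-262,0],63],[[-270,-290,0],70]]' 0.8 20; python3 to.py .4277 -.3557 .12 -1.6
```

```text
time: 13.28
tool_pos: [0.4606, -0.2252, 0.2037]
tool_rot: [-3.138, -0.0, 0.913]
contact_force: [1.0, -0.9, -0.0]
opening: 0.0736
t 13.28 pos [ 460.6 -225.2  203.7] rpy [-1.7979e+02 -1.0000e-02  5.2330e+01] F [ 0.97 -0.87 -0.05] M [-0.081  0.099  0.02 ] op 73.6 q6 0.05
(array([-123.4,   54. ,   83.5]), np.float64(53.9))
```

```bash
python3 -m pendant '[[[-25,11,0],7],[[-50,22,10],14],[[-75,33,20],21],[[-100,44,35],28],[[-123,54,50],35],[[-123,54,65],42],[[-123,54,75],49],[[-123,54,80],54],[[-123,54,80],54]]'
python3 - <<'E'
from ang import *
st(); C=cal('wrist'); save('wrist','w11',k=1.5)
b=np.radians(-1.6); L=np.array([np.cos(b),np.sin(b)])*.0575;Wd=np.array([-np.sin(b),np.cos(b)])*.0275;m=np.array([.4277,-.3557])
print((proj('wrist',[[*(m+i*L+j*Wd),.04] for i,j in((1,1),(1,-1),(-1,-1),(-1,1))],C)*1.5).round(0))
E
python3 to.py .4277 -.3557 .02 -1.6
```

```text
time: 14.03
tool_pos: [0.4277, -0.3541, 0.1223]
tool_rot: [-3.137, 0.005, -0.032]
contact_force: [-0.1, 0.4, -0.4]
opening: 0.0734
t 14.03 pos [ 427.7 -354.1  122.3] rpy [-179.74    0.26   -1.82] F [-0.05  0.41 -0.37] M [-0.104  0.203 -0.012] op 73.4 q6 0.77
[[347. 189.]
 [440. 189.]
 [435. 363.]
 [353. 363.]]
t 14.08 pos [ 428.1 -354.4  123.2] rpy [-179.81    0.2    -1.52] F [-0.43  0.07 -0.14] M [-0.063  0.176 -0.018] op 73.0 q6 0.77
(array([ -0. ,   1.6, 103.2]), np.float64(0.1))
```

View pics/w11.png

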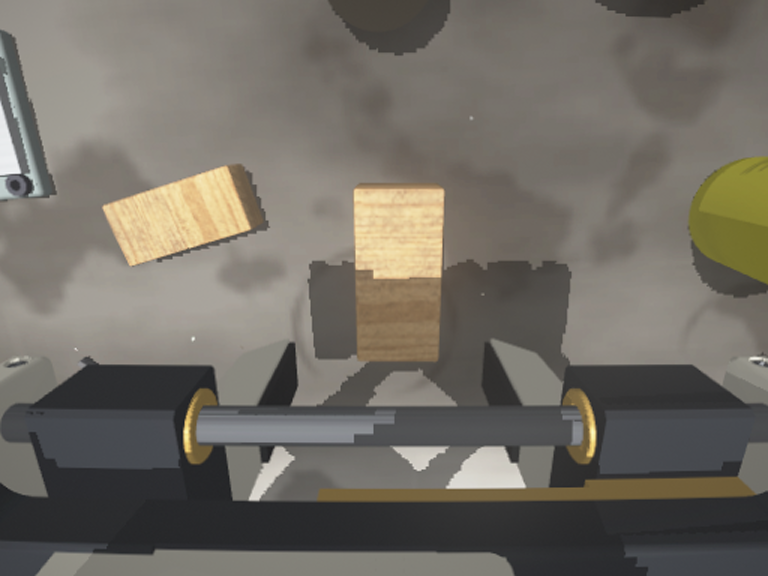

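The large block shows at (357–443, 189–361) and the small one is well clear on the left. A 3.5 mm shift in tool y centres the grip before I descend.

```bash
python3 -m pendant '[[[0,1.5,25],0],[[0,3,55],0],[[0,3.5,80],0],[[0,3.5,92],0],[[0,3.5,98],0],[[0,3.5,98],0]]'
python3 - <<'E'
from ang import *
st(); save('wrist','w12',k=1.5); save('scene','s12',(230,240,350,370),5)
E
```

```text
time: 14.58
tool_pos: [0.4278, -0.3569, 0.0247]
tool_rot: [-3.137, 0.004, -0.024]
contact_force: [0.1, 0.4, 0.5]
opening: 0.0736
t 14.58 pos [ 427.8 -356.9   24.7] rpy [-179.75    0.25   -1.37] F [0.05 0.39 0.53] M [-0.067  0.168 -0.002] op 73.6 q6 0.76
```

View pics/s12.png

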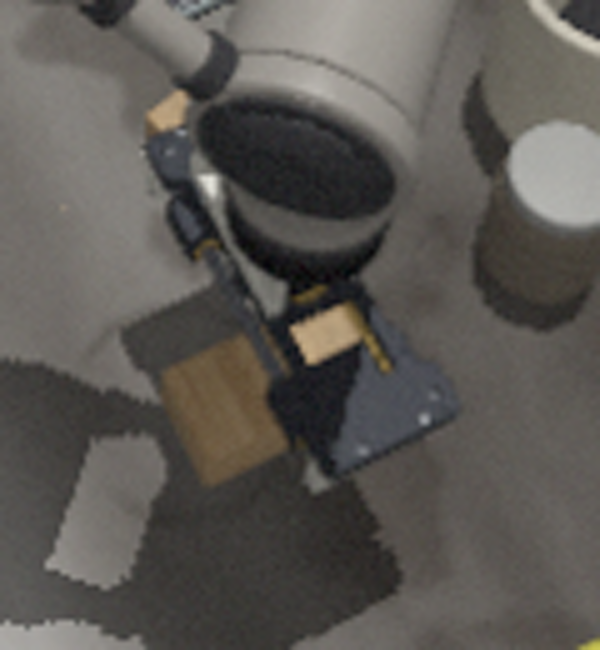

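View pics/w12.png

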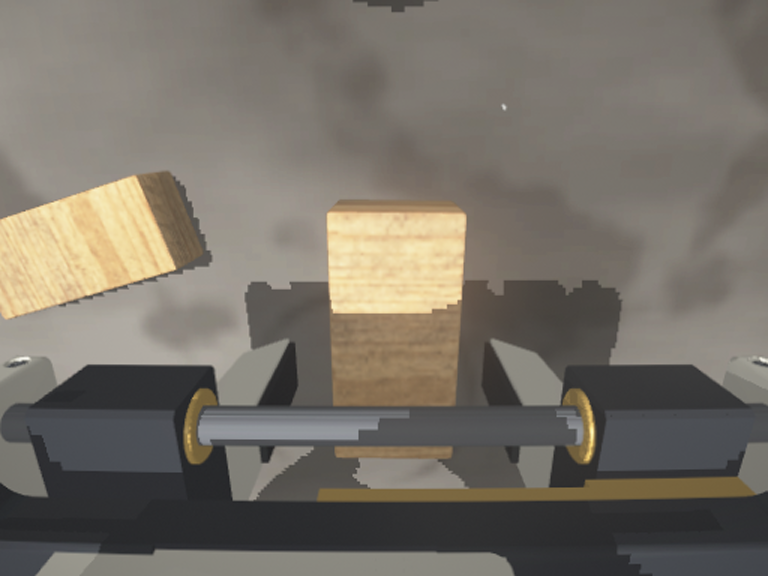

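```bash
python3 -m pendant '[[[0,1.2,10],0],[[0,1.2,20],0],[[0,1.2,26],0],[[0,1.2,27],0],[[0,1.2,27],0]]'; python3 -m pendant '[[[0,0,0],0],[[0,0,0],0],[[0,0,0],0],[[0,0,0],0],[[0,0,0],0],[[0,0,0],0]]' 0 25
python3 - <<'E'
from ang import *
st(); save('wrist','w13',k=1.5)
E
```

```text
time: 15.1
tool_pos: [0.4281, -0.3588, -0.0013]
tool_rot: [-3.139, 0.003, -0.025]
contact_force: [0.5, 0.6, 0.3]
opening: 0.0736
time: 15.6
tool_pos: [0.4282, -0.359, -0.0011]
tool_rot: [-3.139, 0.003, -0.025]
contact_force: [-0.7, 0.6, 0.6]
opening: 0.0545
t 15.6 pos [ 428.2 -359.    -1.1] rpy [-1.7985e+02  1.5000e-01 -1.4300e+00] F [-0.7   0.59  0.58] M [-0.1    0.235 -0.005] op 54.5 q6 0.76
```

View pics/w13.png

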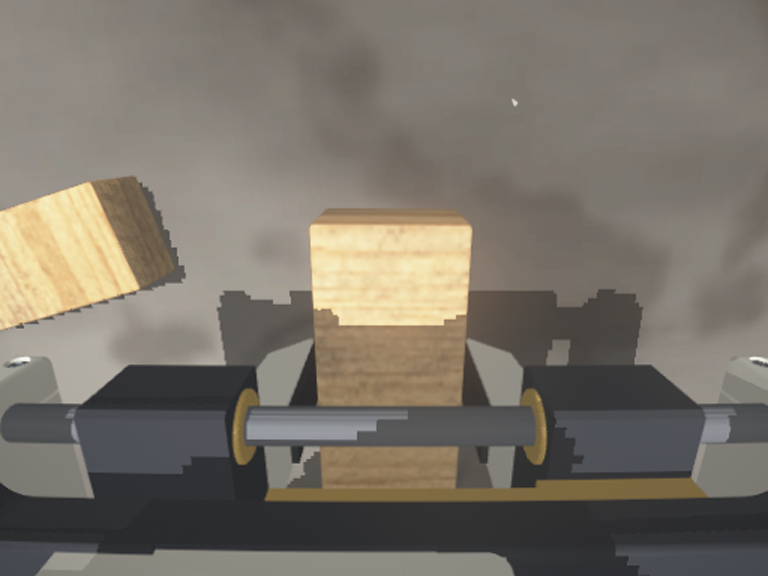

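```bash
python3 -m pendant '[[[0,0,-10],0],[[0,0,-40],0],[[0,0,-75],0],[[0,0,-100],0],[[0,0,-105],0]]'
python3 - <<'E'
from fit import *; from to import *
p=np.load('jig.npy'); q=J2W(p,[-.006,-.064,.075])[0]; print(q); st(); print(to(*q,np.degrees(p[2])+90))
E
```

```text
time: 16.07
tool_pos: [0.4303, -0.3611, 0.1091]
tool_rot: [3.138, -0.003, -0.025]
contact_force: [0.6, -1.2, -1.3]
opening: 0.0542
[0.52655204 0.01492242 0.075     ]
t 16.07 pos [ 430.3 -361.1  109.1] rpy [ 1.7981e+02 -1.7000e-01 -1.4200e+00] F [ 0.55 -1.17 -1.27] M [-0.101  0.153 -0.017] op 54.2 q6 0.76
(array([  86.8, -378.4,   33.1]), np.float64(-93.5))
```

```bash
python3 -m pendant '[[[6,-25,0],-7],[[14,-60,0],-14],[[23,-97,0],-21],[[31,-135,0],-28],[[40,-173,0],-35],[[48,-211,0],-42],[[57,-249,0],-49],[[66,-287,0],-56],[[75,-325,0],-63],[[81,-350,0],-70]]'; python3 to.py .52655 .0149 .075 92.07
```

```text
time: 16.9
tool_pos: [0.5196, -0.0097, 0.1075]
tool_rot: [3.139, 0.002, 1.204]
contact_force: [-0.2, -0.7, -2.1]
opening: 0.0548
t 16.9 pos [519.6  -9.7 107.5] rpy [1.7987e+02 9.0000e-02 6.9010e+01] F [-0.2  -0.66 -2.12] M [-0.113  0.115  0.025] op 54.8 q6 0.2
(array([25.6, -2.4, 32.5]), np.float64(-23.1))
```

```bash
python3 -m pendant '[[[10,-1,0],-7],[[20,-2,0],-14],[[25.6,-2.4,0],-21],[[25.6,-2.4,10],-23.1],[[25.6,-2.4,25],-23.1],[[25.6,-2.4,32],-23.1],[[25.6,-2.4,32],-23.1]]'
python3 - <<'E'
from ang import *
from fit import J2W
st(); C=cal('wrist'); save('wrist','w14',k=1.5); save('scene','s14',(190,130,300,260),5)
print('fence/bush/stop px',(proj('wrist',J2W(p,[[.0275,-.192,.03],[.0275,-.016,.03],[.0275,-.016,.056],[0,.017,.04],[-.037,.004,.02]]),C)*1.5).round(0).tolist())
T=robot.observe()['tool_pos']; d=T[:2]-p[:2];c,s=np.cos(p[2]),np.sin(p[2]); print('tcp in jig',c*d[0]+s*d[1],-s*d[0]+c*d[1])
E
python3 to.py .52655 .0149 .019 92.07
```

```text
time: 17.48
tool_pos: [0.5247, 0.0151, 0.0733]
tool_rot: [-3.138, 0.002, 1.607]
contact_force: [-0.5, 0.6, -1.6]
opening: 0.0544
t 17.48 pos [524.7  15.1  73.3] rpy [-1.798e+02  9.000e-02  9.210e+01] F [-0.46  0.63 -1.63] M [-0.104  0.086  0.008] op 54.4 q6 -0.15
fence/bush/stop px [[444.0, 492.0], [457.0, 217.0], [465.0, 225.0], [406.0, 150.0], [334.0, 176.0]]
tcp in jig -0.006330542676869565 -0.06403995387851494
t 17.58 pos [526.2  14.9  75.2] rpy [1.7998e+02 1.2000e-01 9.2090e+01] F [ 0.57  0.61 -3.  ] M [-0.107  0.028 -0.002] op 54.8 q6 -0.15
(array([ 0.1,  0.3, 56.2]), np.float64(0.0))
```

View pics/w14.png

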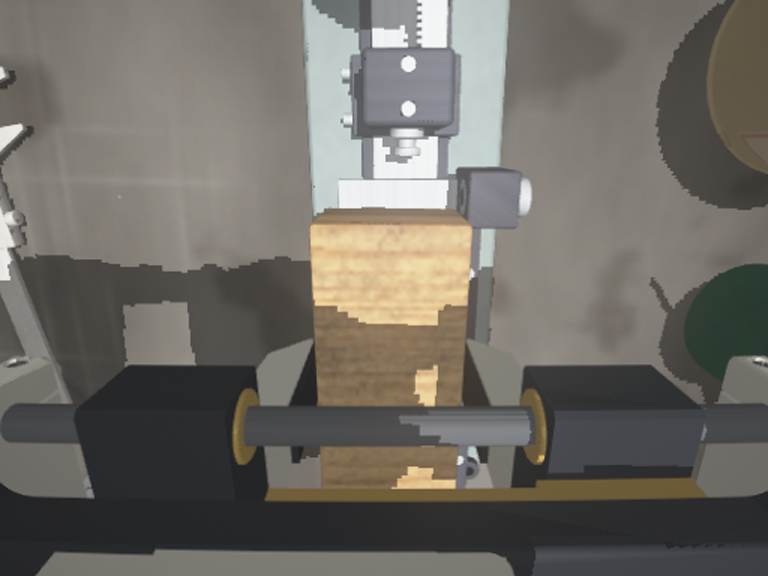

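View pics/s14.png

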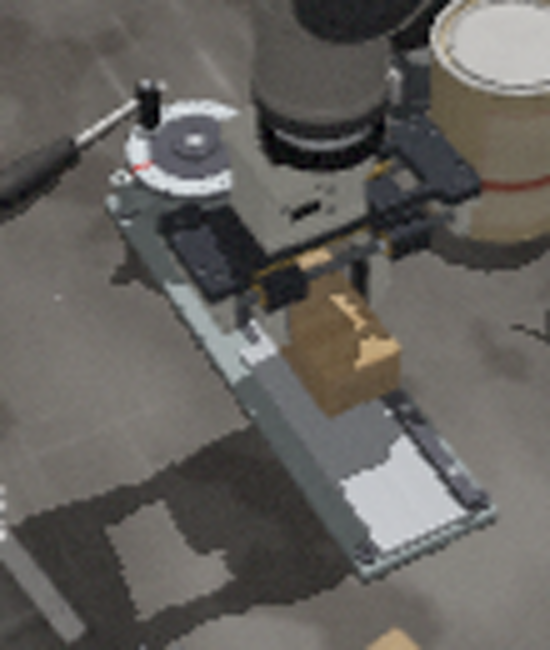

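```bash
python3 -m pendant '[[[0,0,20],0],[[0,0,38],0],[[0,0,49],0],[[0,0,53],0],[[0,0,53],0]]'; python3 to.py; python3 -m pendant '[[[0,0,1],0],[[0,0,1.5],0],[[0,0,1.5],0]]'; python3 to.py
```

```text
time: 18.0
tool_pos: [0.526, 0.0146, 0.022]
tool_rot: [-3.141, 0.002, 1.607]
contact_force: [0.2, -0.5, -1.9]
opening: 0.0546
t 18.0 pos [526.   14.6  22. ] rpy [-1.7996e+02  1.2000e-01  9.2070e+01] F [ 0.24 -0.49 -1.89] M [-0.116  0.021  0.004] op 54.6 q6 -0.15
time: 18.25
tool_pos: [0.5266, 0.0146, 0.0213]
tool_rot: [3.141, 0.002, 1.607]
contact_force: [0.9, -0.0, -1.4]
opening: 0.0548
t 18.25 pos [526.6  14.6  21.3] rpy [1.7995e+02 1.3000e-01 9.2060e+01] F [ 0.85 -0.01 -1.44] M [-0.094  0.011 -0.01 ] op 54.8 q6 -0.15
```

```bash
python3 -m pendant '[[[0,0,1],0],[[0,0,1],0],[[0,0,1],0]]'; python3 to.py; python3 -m pendant '[[[0,0,1],0],[[0,0,1],0],[[0,0,1],0]]'; python3 to.py
```

```text
time: 18.5
tool_pos: [0.5268, 0.0145, 0.0205]
tool_rot: [3.14, 0.002, 1.607]
contact_force: [-0.4, -0.2, -3.0]
opening: 0.0548
t 18.5 pos [526.8  14.5  20.5] rpy [1.7992e+02 1.4000e-01 9.2070e+01] F [-0.39 -0.23 -2.97] M [-0.14   0.032  0.037] op 54.8 q6 -0.15
time: 18.75
tool_pos: [0.5268, 0.0146, 0.0195]
tool_rot: [3.14, 0.002, 1.607]
contact_force: [0.2, 0.5, -2.3]
opening: 0.0548
t 18.75 pos [526.8  14.6  19.5] rpy [1.7993e+02 1.3000e-01 9.2070e+01] F [ 0.21  0.46 -2.28] M [-0.084  0.121 -0.021] op 54.8 q6 -0.15
```

```bash
python3 -m pendant '[[[0,0,1],0],[[0,0,1],0],[[0,0,1],0]]'; python3 to.py; python3 -m pendant '[[[0,0,0.8],0],[[0,0,0.8],0],[[0,0,0.8],0]]'; python3 to.py
```

```text
time: 19.0
tool_pos: [0.5269, 0.0146, 0.019]
tool_rot: [3.14, 0.002, 1.607]
contact_force: [-1.5, 0.4, 5.0]
opening: 0.0545
t 19.0 pos [526.9  14.6  19. ] rpy [1.799e+02 1.400e-01 9.207e+01] F [-1.53  0.44  4.97] M [-0.064  0.502  0.016] op 54.5 q6 -0.15
time: 19.25
tool_pos: [0.5269, 0.0145, 0.019]
tool_rot: [3.14, 0.003, 1.607]
contact_force: [-3.9, -0.0, 7.5]
opening: 0.0551
t 19.25 pos [526.9  14.5  19. ] rpy [1.7988e+02 1.4000e-01 9.2070e+01] F [-3.87 -0.02  7.46] M [-0.044  0.779 -0.014] op 55.1 q6 -0.15
```

```bash
python3 -m pendant '[[[0,0,-0.8],0],[[0,1,-0.8],0],[[0,2,-0.8],0],[[0,3,-0.8],0],[[0,3,-0.8],0]]'; python3 to.py; python3 -m pendant '[[[0,0.7,0],0],[[0,1,0],0],[[0,1,0],0]]'; python3 to.py
```

```text
time: 19.67
tool_pos: [0.5301, 0.0146, 0.0195]
tool_rot: [3.14, 0.002, 1.607]
contact_force: [0.5, 0.0, -2.4]
opening: 0.0546
t 19.67 pos [530.1  14.6  19.5] rpy [1.7989e+02 1.4000e-01 9.2070e+01] F [ 0.53  0.02 -2.44] M [-0.118  0.025 -0.022] op 54.6 q6 -0.15
time: 19.92
tool_pos: [0.5312, 0.0147, 0.0194]
tool_rot: [3.14, 0.002, 1.607]
contact_force: [0.7, -0.9, -1.0]
opening: 0.0547
t 19.92 pos [531.2  14.7  19.4] rpy [1.799e+02 1.400e-01 9.207e+01] F [ 0.66 -0.91 -0.98] M [-0.148  0.052  0.009] op 54.7 q6 -0.15
```

```bash
python3 -m pendant '[[[0,0.7,0],0],[[0,0.7,0],0],[[0,0.7,0],0]]'; python3 to.py; python3 -m pendant '[[[0,0.7,0],0],[[0,0.7,0],0],[[0,0.7,0],0]]'; python3 to.py;  python3 -m pendant '[[[0,0.6,0],0],[[0,0.6,0],0],[[0,0.6,0],0]]'; python3 to.py
```

```text
time: 20.17
tool_pos: [0.5319, 0.0147, 0.0194]
tool_rot: [3.14, 0.002, 1.607]
contact_force: [-0.2, 0.2, -1.7]
opening: 0.0549
t 20.17 pos [531.9  14.7  19.4] rpy [1.799e+02 1.400e-01 9.207e+01] F [-0.21  0.17 -1.74] M [-0.097  0.05  -0.05 ] op 54.9 q6 -0.15
time: 20.42
tool_pos: [0.5324, 0.0147, 0.0193]
tool_rot: [3.14, 0.002, 1.607]
contact_force: [-0.5, -0.3, -2.3]
opening: 0.0545
t 20.42 pos [532.4  14.7  19.3] rpy [1.7992e+02 1.4000e-01 9.2070e+01] F [-0.5  -0.29 -2.31] M [-0.169  0.239 -0.014] op 54.5 q6 -0.15
time: 20.67
tool_pos: [0.5325, 0.0147, 0.0192]
tool_rot: [3.141, 0.003, 1.607]
contact_force: [-2.5, -0.8, -0.8]
opening: 0.055
t 20.67 pos [532.5  14.7  19.2] rpy [1.7998e+02 1.4000e-01 9.2090e+01] F [-2.55 -0.8  -0.81] M [-0.262  0.581  0.164] op 55.0 q6 -0.15
```

Fence contact is at x = 0.5325, where the jig fit predicted it. Now I slide along towards the stop.

```bash
python3 -m pendant '[[[3,-0.3,-0.2],0],[[7,-0.3,-0.2],0],[[11,-0.3,-0.2],0],[[15,-0.3,-0.2],0],[[18,-0.3,-0.2],0],[[18,-0.3,-0.2],0],[[18,-0.3,-0.2],0]]'; python3 to.py; python3 -m pendant '[[[1,0,0],0],[[1.5,0,0],0],[[1.5,0,0],0]]'; python3 to.py
```

```text
time: 21.25
tool_pos: [0.5317, 0.0331, 0.0194]
tool_rot: [3.141, 0.002, 1.608]
contact_force: [1.1, 0.3, -1.0]
opening: 0.0547
t 21.25 pos [531.7  33.1  19.4] rpy [1.7996e+02 1.4000e-01 9.2120e+01] F [ 1.08  0.3  -0.99] M [-0.071  0.078  0.022] op 54.7 q6 -0.12
time: 21.5
tool_pos: [0.5317, 0.0346, 0.0194]
tool_rot: [3.141, 0.002, 1.608]
contact_force: [-0.3, 0.1, -1.8]
opening: 0.0548
t 21.5 pos [531.7  34.6  19.4] rpy [1.7996e+02 1.4000e-01 9.2110e+01] F [-0.27  0.05 -1.83] M [-0.117  0.136  0.056] op 54.8 q6 -0.11
```

```bash
python3 -m pendant '[[[0.7,0,0],0],[[0.7,0,0],0],[[0.7,0,0],0]]'; python3 -m pendant '[[[0.7,0,0],0],[[0.7,0,0],0],[[0.7,0,0],0]]'; python3 -m pendant '[[[0.7,0,0],0],[[0.7,0,0],0],[[0.7,0,0],0]]'
```

```text
time: 21.75
tool_pos: [0.5316, 0.0353, 0.0194]
tool_rot: [3.141, 0.002, 1.608]
contact_force: [-1.2, -0.1, -2.0]
opening: 0.055
time: 22.0
tool_pos: [0.5317, 0.0356, 0.0195]
tool_rot: [3.141, 0.003, 1.608]
contact_force: [0.3, -2.9, -2.3]
opening: 0.0549
time: 22.25
tool_pos: [0.5317, 0.0356, 0.0195]
tool_rot: [3.141, 0.004, 1.608]
contact_force: [-1.4, -5.3, -1.6]
opening: 0.0547
```

Run:
```python
from ang import *
from fit import J2W
T=robot.observe()['tool_pos']; st(); d=T[:2]-p[:2];c,s=np.cos(p[2]),np.sin(p[2]); print('tcp in jig',c*d[0]+s*d[1],-s*d[0]+c*d[1])
C=cal('wrist');print((proj('wrist',J2W(p,[[0,.017,.04],[.0275,.014,.06],[-.0275,.014,.06]]),C)-[190,80])*6)
a=robot.read_camera('wrist')[:,:,::-1];cv2.imwrite('pics/z15.png',cv2.resize(a[80:180,190:320],None,fx=6,fy=6,interpolation=cv2.INTER_CUBIC))
```

```text
t 22.25 pos [531.7  35.6  19.5] rpy [179.95   0.22  92.13] F [-1.4  -5.3  -1.59] M [-1.016  0.291  0.127] op 54.7 q6 -0.11
tcp in jig -0.0001178397025943783 -0.04355379399854253
[[416.62909455 351.59110184]
 [748.60185599 420.50782101]
 [ 85.10188523 420.53258821]]
```

View pics/z15.png

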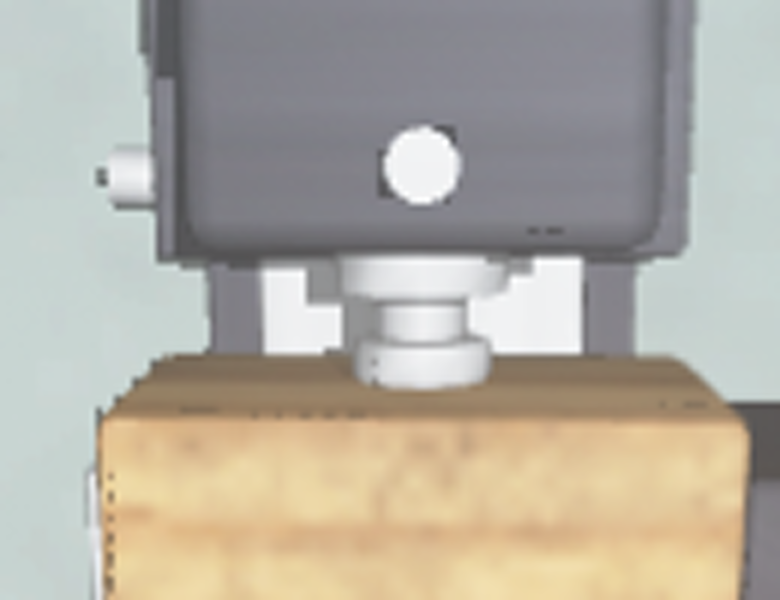

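The button's face bears on the block's end. I press up to about 10 N.

```bash
python3 -m pendant '[[[1,0,0],0],[[1,0,0],0],[[1,0,0],0]]'; python3 -m pendant '[[[1.3,0,0],0],[[1.3,0,0],0],[[1.3,0,0],0]]'; python3 to.py
```

```text
time: 22.55
tool_pos: [0.5317, 0.0356, 0.0196]
tool_rot: [3.141, 0.005, 1.608]
contact_force: [-1.4, -6.7, -0.8]
opening: 0.0545
time: 22.8
tool_pos: [0.5317, 0.0356, 0.0197]
tool_rot: [3.141, 0.007, 1.609]
contact_force: [-0.7, -8.0, -0.6]
opening: 0.0548
t 22.8 pos [531.7  35.6  19.7] rpy [179.96   0.41  92.17] F [-0.7  -8.01 -0.58] M [-1.494  0.309  0.106] op 54.8 q6 -0.1
```

```bash
python3 -m pendant '[[[1.6,0,0.3],0],[[1.6,0,0.3],0],[[1.6,0,0.3],0],[[1.6,0,0.3],0]]'; python3 to.py
```

```text
time: 23.13
tool_pos: [0.5317, 0.0355, 0.0197]
tool_rot: [3.141, 0.01, 1.609]
contact_force: [-1.3, -9.6, 0.0]
opening: 0.0546
t 23.13 pos [531.7  35.5  19.7] rpy [179.96   0.55  92.2 ] F [-1.29 -9.62  0.04] M [-1.782  0.472  0.139] op 54.6 q6 -0.1
```

```bash
python3 -m pendant '[[[0.3,0,0.3],0],[[0.3,0.2,0.5],0],[[0.3,0.2,0.9],0],[[0.3,0.2,0.9],0]]'; python3 to.py
```

```text
time: 23.47
tool_pos: [0.5318, 0.0353, 0.019]
tool_rot: [3.141, 0.01, 1.609]
contact_force: [-2.0, -5.2, 1.0]
opening: 0.0549
t 23.47 pos [531.8  35.3  19. ] rpy [179.97   0.59  92.21] F [-2.03 -5.22  0.96] M [-0.968  0.563  0.17 ] op 54.9 q6 -0.1
```

```bash
python3 -m pendant '[[[0.2,0,0],0],[[0.2,0,0],0],[[0.2,0,0],0],[[0.2,0,0],0],[[0,0,0],0]]' 0.75; python3 to.py; python3 -m pendant '[[[0,0,-10],0],[[0,0,-35],0],[[0,0,-75],0],[[0,0,-115],0],[[-30,0,-150],0],[[-70,0,-160],0],[[-100,0,-160],0]]'
python3 - <<'E'
from ang import *
st(); save('wrist','w16',k=1.5)
E
```

```text
time: 23.88
tool_pos: [0.532, 0.0356, 0.0191]
tool_rot: [3.141, 0.01, 1.61]
contact_force: [-0.6, 0.0, 0.2]
opening: 0.0691
t 23.88 pos [532.   35.6  19.1] rpy [179.95   0.58  92.23] F [-0.63  0.05  0.15] M [-0.144  0.069 -0.006] op 69.1 q6 -0.1
time: 24.47
tool_pos: [0.5377, -0.0641, 0.1853]
tool_rot: [3.132, 0.013, 1.612]
contact_force: [1.8, 0.1, -0.4]
opening: 0.0688
t 24.47 pos [537.7 -64.1 185.3] rpy [179.47   0.73  92.34] F [ 1.8   0.12 -0.37] M [-0.076  0.005 -0.031] op 68.8 q6 -0.29
```

View pics/w16.png

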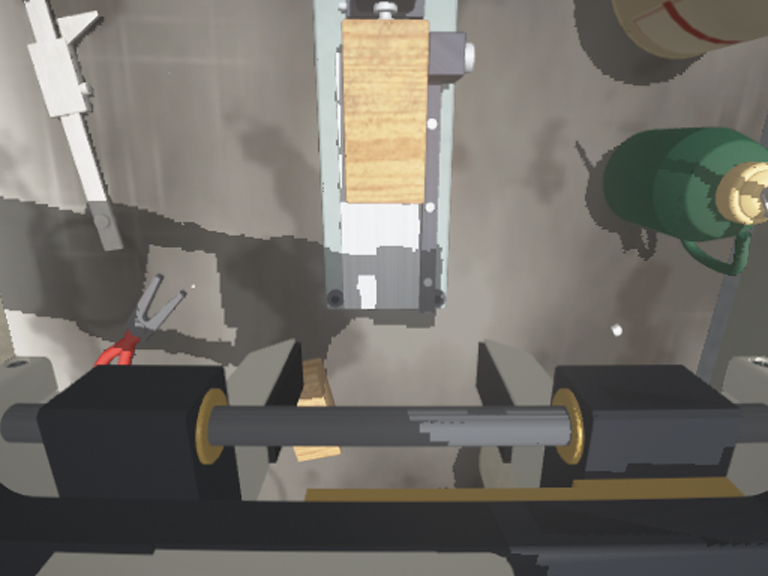

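```bash
python3 -m pendant '[[[-30,-20,-5],0],[[-70,-45,-10],0],[[-110,-70,-10],0],[[-150,-90,-10],0],[[-190,-100,-10],0],[[-220,-100,-10],0],[[-220,-100,-10],0]]'
python3 - <<'E'
from ang import *
st(); save('top','t17',(110,120,310,260),4); save('scene','s17',k=1.5)
for q in('screwdriver','jar','block_center'): print(q,[(round(d['p'],2),(np.array(d['xy'])*[512,384]).round(1).tolist()) for d in robot.find_in('top',q)][:3])
E
```

```text
time: 25.1
tool_pos: [0.4442, -0.2994, 0.1969]
tool_rot: [3.134, 0.019, 1.602]
contact_force: [0.1, -0.1, 0.9]
opening: 0.0689
t 25.1 pos [ 444.2 -299.4  196.9] rpy [179.56   1.09  91.79] F [ 0.12 -0.11  0.86] M [-0.092  0.12   0.036] op 68.9 q6 -0.76
screwdriver [(0.65, [141.4, 229.8])]
jar [(0.68, [216.2, 196.0]), (0.66, [367.0, 158.6])]
block_center [(0.97, [320.0, 211.9]), (0.73, [212.6, 197.9]), (0.7, [239.1, 194.8])]
```

View pics/t17.png

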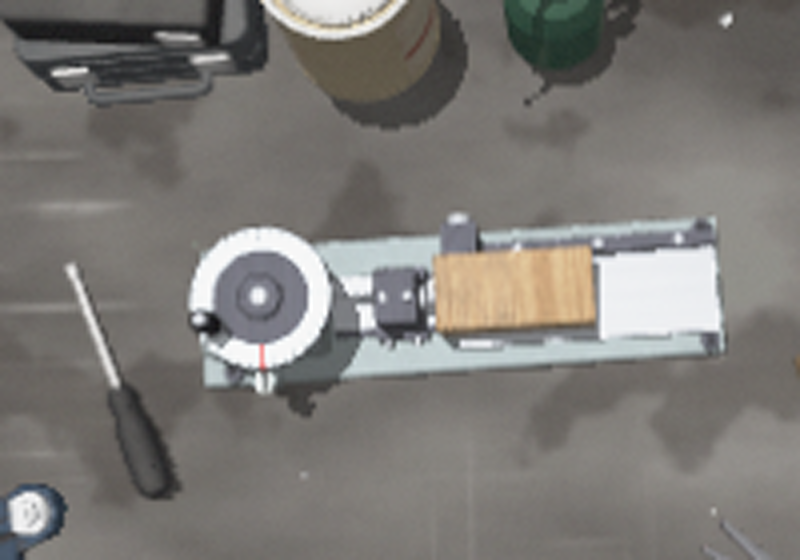

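View pics/s17.png

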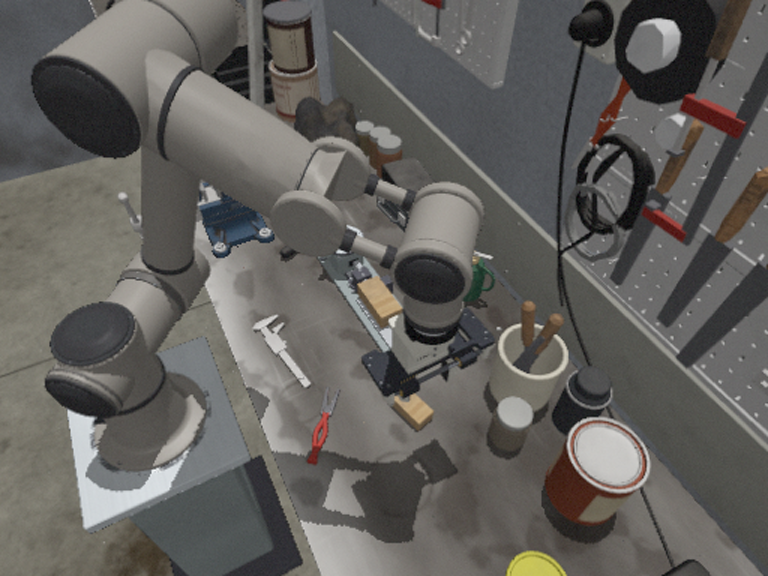

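Run:
```python
from fit import *
p=np.load('jig.npy');W=np.array([atz('top',cr(*q),.06,C) for q in((434,257),(591,246),(597,322),(438,333))])[:,:2]
d=W-p[:2];c,s=np.cos(p[2]),np.sin(p[2]);J=np.c_[c*d[:,0]+s*d[:,1],-s*d[:,0]+c*d[:,1]]*1000;print(J.round(1),J.mean(0))
v=J[0]+J[3]-J[1]-J[2];print('angle to jig y deg',np.degrees(np.arctan2(v[0],v[1])))
w=J[0]-J[3];print(np.degrees(np.arctan2(w[1],w[0])))
P=np.array([atz('top',cr(*q),.09,C) for q in((262,355),(260,296))])[:,:2];m=P[0]-P[1];mj=np.array([c*m[0]+s*m[1],-s*m[0]+c*m[1]]);print('theta',np.arctan2(mj[1],-mj[0]))
```

```text
[[ 25.7  14.7]
 [ 26.6 -98.8]
 [-29.  -99.5]
 [-29.6  14.5]] [ -1.57611718 -42.27530861]
angle to jig y deg -0.4012608264806373
0.15675674424239674
theta -0.002680373757948124
```

Run:
```python
import cv2
a=cv2.imread('pics/w16_raw.png');cv2.imwrite('pics/z16.png',cv2.resize(a[5:145,215:315],None,fx=5.5,fy=4.2,interpolation=cv2.INTER_CUBIC))
```

```text
(no output)
```

View pics/z16.png

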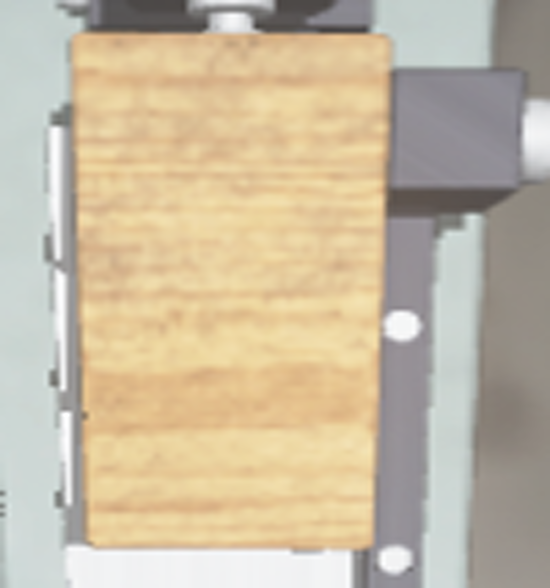

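The block sits flush on the fence and bush block with its end on the button, and the mark is on the index. The screwdriver and jar show unmoved. I hand in.

```bash
python3 -c "
from to import *
st(); print(robot.hand_in()); st()"
```

```text
t 25.35 pos [ 445.6 -291.7  196.3] rpy [179.62   0.84  92.17] F [-0.04  0.82  0.29] M [-0.064  0.034 -0.015] op 68.6 q6 -0.76
the job is handed in; nothing more can be done
None
the job is handed in; nothing more can be done
```

The job is handed in at about 25 s of the 69 s allowed. The end stop is set and the large block is loaded on the jig. `hand_in` reports no verdict, so the checks below are my own.

- **Wheel:** I turned it anticlockwise to about -0.88 rad, then brought it back clockwise in small steps and stopped on the index. The last top picture puts it at about 0.00 rad.
- **Block:** I laid the large block on the bed, felt for the fence and slid it to the stop. I pressed it lengthwise with 9.6 N at the wrist, and no reading went above that. Then I released it and moved the arm clear.
- **Final place:** I felt the button with the block's centre 60.5 mm from the button's mean place, inside the allowed 53.5 to 61.5 mm. The block is within about 0.4° of parallel to the jig.
- **Screwdriver and jar:** the network finds both within about 3 pixels of where they started, so I take them as undisturbed. It also gave the jar's name to a second spot on the jig, which is a false report.

These did not go to plan or did not agree:

- **First grips missed:** the real finger ends sit about 25 mm above the reported TCP. My first two grips on the crank closed above the sleeve without disturbing anything, so I went lower and allowed for this afterwards.
- **Gap to the fence:** the top picture put the block about 1.6 mm off the fence line, while the felt contact said about 0.1 mm. The close wrist view shows no gap at the fence. All of these are inside the limit.
- **Distance to the stop:** the top picture put the block's centre 59.3 mm from the button's mean place, against the 60.5 mm felt. Both are within limits.

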